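# Wedge the keeper open and lay the sharpening stones in their tray

## Task

Drive the wooden wedge between the steel block and the roller of the rack so that it props the sprung keeper bar open, and let go of it. Then take every sharpening stone out of the rack and lay it flat in a pocket of the tray that is made for it, wide stones in the wide pockets and narrow stones in the narrow ones. When all of them lie in the tray, pull the wedge out so that the bar springs fully shut, lay the wedge flat back on the middle of the rubber mat, and leave everything else on the bench where it is.

Things in the scene. Friction and masses are not known exactly. Their poses are not given: they have to be found in the camera images.
- rack: fixed plywood rack; origin on the bench under the middle of the row of stones. Bed 6 thick, x -145 to 73, y -145 to 145. Stones lie on it along x, near x = 0, y = -108, -36, 36, 108, between a wall (x = 58, 28 high) and a fence (x = -58, 18 high). The keeper bar runs along y, 31 to 40 above the bench, at x -65 to -45 when shut: it overlaps the stones' -x ends by 10. -x looks to the robot
- keeper (a joint): slide of the sprung keeper bar, m: 0 shut, grows as the bar moves towards the rack's -x; a spring shuts it with 4 N at 0 and about 7 N at 0.016; stop at 0.03. Above about 0.0125 the stones can be lifted straight out
- gap (a point): wedge's seat, on top of the bed (axes as the rack's): between a fixed steel block (26 long in y, 22 high, face 20 to the +x of here) and the roller (shut: near side 4 to the -x). Bring the wedge in from -y, tip to +y, level, just off the bed, straight along the line through here; centred here it holds the bar 0.016 open by itself, its tail free at -y. The bar's arm (18 wide) passes 26 above the bed
- roller (a point): middle of the bar's upright steel roller (radius 9, from 8 to 32 mm above the bench), which moves with the bar
- wedge: loose light-wood wedge lying flat, 110 long (x), 40 wide (y), 20 high (z), about 60 g; origin at its middle; x points to the tip, z up or down. Sides parallel from x = -55 to 17 (grip it across y about 33 behind the origin), then both taper to a tip 8 wide at x = 55. Starts on the mat
- mat: fixed black rubber mat on which the wedge is kept, 130 (x) by 110 (y) by 3 thick, origin at its middle at bench level
- tray: fixed wooden tray, 256 (x) by 148 (y) by 12 high, origin at its middle on the bench; four pockets 6 deep (floor 6 above the bench), lands 24 wide between them: two wide ones side by side at its -x end, lying along x, two narrow ones crosswise at its +x end, along y. A stone in a pocket stands 16 above the lands
- wide_stone_a: grey sharpening stone, a plain bar 110 long (its x) by 44 (wide, its y) by 22 thick (its z); origin at the centre of the bar; about 210 g; the same either way round and either way up. Starts flat in the rack along its x axis, in any of the four places; None if absent in this run (three or four are there)
- wide_stone_b: grey sharpening stone, a plain bar 110 long (its x) by 44 (wide, its y) by 22 thick (its z); origin at the centre of the bar; about 210 g; the same either way round and either way up. Starts flat in the rack along its x axis, in any of the four places; None if absent in this run (three or four are there)
- narrow_stone_a: grey sharpening stone, a plain bar 110 long (its x) by 28 (narrow, its y) by 22 thick (its z); origin at the centre of the bar; about 134 g; the same either way round and either way up. Starts flat in the rack along its x axis, in any of the four places; None if absent in this run (three or four are there)
- narrow_stone_b: grey sharpening stone, a plain bar 110 long (its x) by 28 (narrow, its y) by 22 thick (its z); origin at the centre of the bar; about 134 g; the same either way round and either way up. Starts flat in the rack along its x axis, in any of the four places; None if absent in this run (three or four are there)
- wide_pocket_a (a point): centre of the floor of a wide pocket in the tray, 116 by 50 mm, long along the tray's x axis (axes as the tray's), 6 mm deep, for one wide stone either way round; a stone lying in it has its centre 11 mm above this point
- wide_pocket_b (a point): centre of the floor of a wide pocket in the tray, 116 by 50 mm, long along the tray's x axis (axes as the tray's), 6 mm deep, for one wide stone either way round; a stone lying in it has its centre 11 mm above this point
- narrow_pocket_a (a point): centre of the floor of a narrow pocket in the tray, 116 by 34 mm, long along the tray's y axis (axes as the tray's), 6 mm deep, for one narrow stone either way round; a stone lying in it has its centre 11 mm above this point
- narrow_pocket_b (a point): centre of the floor of a narrow pocket in the tray, 116 by 34 mm, long along the tray's y axis (axes as the tray's), 6 mm deep, for one narrow stone either way round; a stone lying in it has its centre 11 mm above this point
- tin: small metal tin, 48 across, 45 high; origin at its underside; a bystander, to be left alone
- knife: sheathed knife, about 200 long, 18 high, lying across beyond the mat; origin at its underside; a bystander, to be left alone
- mug: white mug, 80 across, 90 high; origin at its underside; a bystander, to be left alone
- jar: amber jar, 60 across, 80 high; origin at its underside; a bystander, to be left alone
- tape: black tape measure, 65 by 35, 60 high; origin at its underside; a bystander, to be left alone
- mallet: hammer lying on the bench; origin at its underside; a bystander, to be left alone
- scraper: scraper lying on the bench; origin at its underside; a bystander, to be left alone
There are look-alikes about, which are no part of the job. Leave any green, purple or yellow look-alike of the narrow_stone_b alone.

How it is judged:
By the outcome, as a careful person would: the job done as asked, in the order asked, and still so for the second after the job is handed in, with the robot touching nothing.
Of wide_stone_a, wide_stone_b, narrow_stone_a, narrow_stone_b only 3 to 4 are there at a start; the rules pass over those that are not, and their reading is None.
At some moment in a run one of wedge may be knocked a few centimetres aside while the robot is not near it.
Once in a run the grip may slacken for a moment while it holds something.
It also fails if it takes over 210 s, if anything falls off the work surface, if the arm or the gripper's body presses on something with over 40 N, if the wrist force passes 120 N, or if a joint passes its speed limit or range.

## Robot

A 7-joint arm with a two-finger parallel gripper is mounted at the origin on the work surface. World frame = base frame: x ahead of the robot, y to its left, z up, the work surface at z = 0. Lengths are in m, angles in rad, forces in N, time in s.
With the tool pointing down it reaches from about 0.4 to 0.85 m from the base axis. Payload 10.4 kg.
Tool frame: the origin (TCP) lies at the very end of the fingers, on their centre line; the grasp point (between the pads) lies 19 mm behind it; z points along the fingers, y is the direction in which the jaws open and shut (so a half turn about z gives the same grasp; the last joint's range is limited). The gripper opens to 87 mm and grips with 3 to 60 N. Pads are 19 mm wide; open, the fingers measure 117 mm over their backs; the gripper's body (75 mm by 190 mm) begins 51 mm behind the grasp point.
Start: joints at [1.307, 0.332, -0.065, 1.46, 0.022, 1.35, -0.088], TCP at [0.149, -0.607, 0.223] pointing down, gripper open.
Joint ranges: [-2.6, 2.6], [-0.5, 2.12], [-1.47, 1.34], [0.16, 2.42], [-1.27, 4.41], [0.06, 2.06], [-2.6, 2.6]. Speed limits (rad/s): [2.22, 2.22, 2.79, 2.79, 3.14, 3.14, 3.14].

## Interface

Orientations are given as a unit quaternion [x, y, z, w].
In Python, from bench import r, eyes, job gives the robot as it stands. The module is installed in compiled form; this text tells all that it offers.
- The arm moves only by the tool play_rows, never from a script. Its argument "motion" is a list of rows, each a list of 7 numbers: the shift along the tool's x, y, z as a fraction of full scale, then the turn, a rotation vector about the tool's x, y, z as a fraction of full scale, then the opening in per cent of the stroke, from 0 (shut) to 100 (fully open). A call has 1 to 5 rows; each row is the pose to reach, as a shift and turn from the pose commanded when the call began, along the tool's axes at that moment; what a row does not reach only later rows make up. Full scale, the value 1, is 0.2 m for a shift and 90 degrees for a turn. A row lasts 1/8 s, in which the tool goes at most 62.5 mm and 10.7 degrees, less where a joint would pass 70% of its speed; a pose out of reach is approached as far as the arm can. A call with a number of a shift or a turn outside -1 to 1 is refused whole. A call with a gripper value outside its range is refused whole. The fingers move at their own pace and stop on an object; "squeeze" is the grip in N (left out, the last holds). Time passes only in rows, so rows that repeat a pose let the fingers close. It gives the time, the measured TCP pose, the force and the opening at its end, in the units of the state.
- r.read_state(): the state, without advancing time (a new reading comes with each control period).
- eyes.camera(name): name is "side" or "top" or "wrist"; returns a dict with "image" (400x640x3 uint8, red, green, blue), "mtx" (3x3 intrinsics, pixels), "R" (3x3) and "t" (3): a world point X has camera coordinates R X + t. Camera axes: x right, y down, z forward; pixel columns grow to the right and rows downward; lengths in m; the calibration is good to about 2 mm. The wrist camera is an equidistant fisheye: a pixel r from the principal point sees the ray r / f radians off the axis. A picture is of the moment at which its call begins. There is no depth.
- job.close_job(): hands the job in, once; it reports no verdict.
Trained networks look in a picture, given as the dict that the camera call returned (one of the last four; its "shot" number tells which), for a name from the list of things; names that differ only in an ending like _2 or _b are one class to them, and where a whole thing is asked for, a point or a joint stands for the part that bears it (a point fixed in the world has none). Each returns a list of dicts, best first, with "p" (0 to 1); they miss things now and then, are a little off and sometimes report something else, mostly with a low value. They report only what shows in the picture. A call takes as long as a camera call. They do not tell look-alikes from the thing itself.
- eyes.regions_of(picture, label): "region" (400x640 bool, what is visible of it) and "xy" ([column, row] in pixels, amid what is visible of it).
- eyes.landmark_of(picture, label): "xy" ([column, row] in pixels: a listed point, or the origin of a listed thing).
The state is a dict: "time": time; "joint_positions": joint angles; "joint_vel": joint speeds; "joint_torque": joint torques, N m; "ee_pos": TCP position; "eef_rot": TCP orientation; "ft_force": force on the tool from outside, world axes, zero at the start; "torque": the same for the moment, N m; "width": finger opening in m.
Only numpy, scipy, OpenCV 4.12 (cv2) and the standard library are available. Lean on these libraries where they do the work, as an engineer would, in place of code of your own. Each camera call takes 0.05 s, during which the arm holds its last target. There are 200 camera calls.

## Working session

There is one attempt and no reset: what is moved stays moved. The work goes in short steps, Python scripts to look and compute and a tool call to move; the robot and the scene stay as the last step left them, time stands still between calls to the robot, and variables do not carry over. Pictures are saved under pics/ and viewed, about 12 in all and at most 16, crops included, and the job is handed in when it is done.

Besides the shell and the picture viewer there is one more tool, called after "Request:" by a JSON object that holds its "op" and its "data". play_rows: Moves the arm, as the interface text tells. Shift numbers are shares of 0.2 m and turn numbers shares of 90 degrees, none past 1 either way. Its arguments: {"type":"object","properties":{"motion":{"type":"array","items":{"type":"array","items":{"type":"number"}}},"squeeze":{"type":"number"}},"required":["motion"]}

```bash
mkdir -p pics
python3 - <<'E'
from bench import r, eyes
import cv2, numpy as np
s=r.read_state(); print({k:np.round(v,3).tolist() for k,v in s.items()})
for n in("top","side"):
    p=eyes.camera(n); cv2.imwrite(f"pics/{n}0.png",p["image"][:,:,::-1]); print(n,p["mtx"].tolist(),np.round(p["R"],3).tolist(),np.round(p["t"],3).tolist())
    for l in["rack","gap","roller","wedge","mat","tray","wide_stone_a","narrow_stone_a","wide_pocket_a","narrow_pocket_a"]:
        print(l,[(np.round(d["xy"],1).tolist(),round(float(d["p"]),2)) for d in eyes.landmark_of(p,l)][:6])
E
```

```text
{'time': 0.0, 'joint_positions': [1.307, 0.333, -0.065, 1.461, 0.022, 1.35, -0.089], 'joint_vel': [-0.0, -0.0, 0.001, 0.001, -0.0, 0.001, 0.001], 'joint_torque': [-0.001, -62.325, 0.024, -38.989, -0.061, 0.04, 0.0], 'ee_pos': [0.149, -0.607, 0.222], 'eef_rot': [0.993, 0.12, -0.0, -0.001], 'ft_force': [1.132, 0.343, -0.476], 'torque': [-0.02, 0.024, 0.043], 'width': 0.087}
top [[458.70866000399474, 0.0, 322.3622392384244], [0.0, 458.70866000399474, 197.8913445176674], [0.0, 0.0, 1.0]] [[-0.009, -1.0, -0.023], [-0.999, 0.011, -0.047], [0.047, 0.022, -0.999]] [0.022, 0.533, 1.347]
rack [([255.5, 187.9], 0.73), ([219.3, 197.3], 0.41), ([303.1, 219.2], 0.33)]
gap [([302.5, 213.6], 0.6), ([349.4, 165.8], 0.21)]
roller [([296.8, 216.7], 0.67), ([241.1, 195.8], 0.59)]
wedge [([350.7, 165.6], 0.65)]
mat [([351.2, 160.1], 0.6)]
tray [([426.5, 206.3], 0.62), ([338.1, 119.0], 0.44)]
wide_stone_a [([242.4, 193.5], 0.96), ([262.9, 188.1], 0.57), ([419.0, 227.7], 0.38)]
narrow_stone_a [([219.7, 196.3], 0.88), ([255.6, 282.3], 0.86), ([167.3, 230.6], 0.82), ([201.8, 294.9], 0.81), ([285.3, 175.2], 0
[... 248 characters left out ...]
[[-0.745, -0.667, -0.006], [-0.517, 0.583, -0.627], [0.422, -0.464, -0.779]] [0.391, 0.31, 1.164]
rack [([264.2, 258.0], 0.68)]
gap [([322.7, 237.2], 0.97), ([412.4, 171.9], 0.24)]
roller [([325.5, 234.3], 0.67)]
wedge [([318.1, 173.4], 0.91)]
mat [([317.9, 177.0], 0.84), ([213.7, 228.8], 0.28)]
tray [([400.6, 156.6], 0.93)]
wide_stone_a [([252.8, 261.1], 0.82), ([272.1, 238.8], 0.61), ([172.7, 317.0], 0.52)]
narrow_stone_a [([350.2, 318.6], 0.95), ([314.2, 372.0], 0.91), ([282.6, 220.9], 0.89), ([219.7, 350.3], 0.87), ([242.0, 287.8], 0.86)]
wide_pocket_a [([424.7, 161.5], 0.83), ([412.1, 174.8], 0.56)]
narrow_pocket_a [([373.5, 147.0], 0.86), ([390.4, 154.1], 0.61), ([177.2, 319.2], 0.59)]
```

Run:
```python
import cv2
i=cv2.imread("pics/top0.png"); cv2.imwrite("pics/top0c.png",cv2.resize(i[100:310,150:470],None,fx=2.5,fy=2.5,interpolation=cv2.INTER_CUBIC))
```

```text
(no output)
```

View pics/top0c.png

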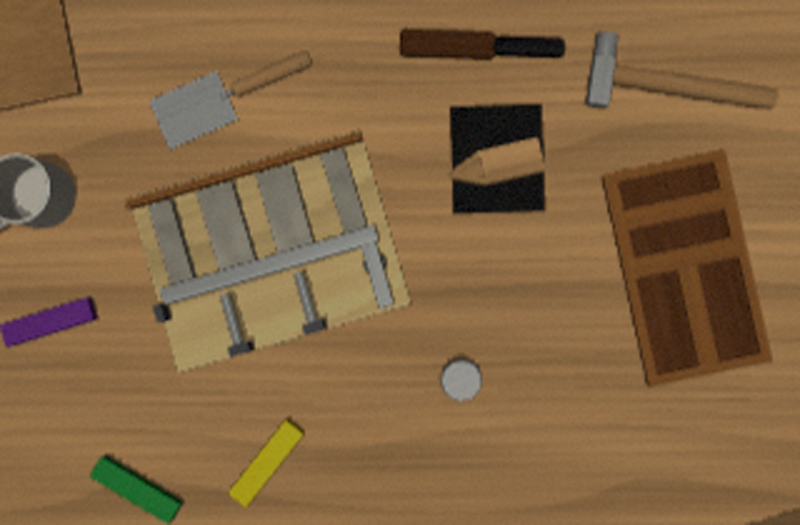

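View pics/side0.png

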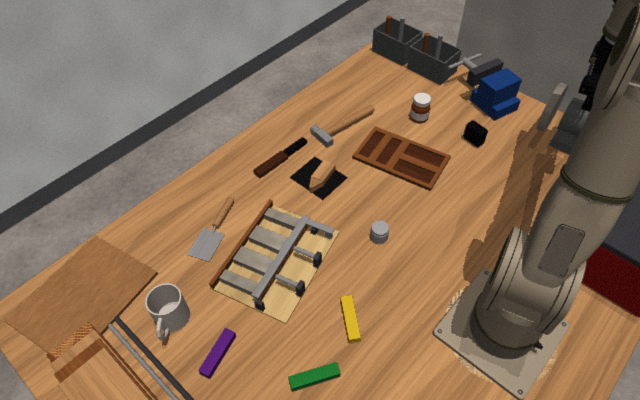

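The top crop (offset 150,100, scale 2.5) shows four stones in the rack. From image left they are narrow, wide, wide, narrow, at about crop (170,240), (225,220), (285,205) and (345,190). The wedge is on the mat at (505,162) with its tip to the left, and the tray is at (688,268). The green, purple and yellow bars lie loose outside the rack, so they are the look-alikes and stay put.

```bash
cat > h.py <<'E'
from bench import r, eyes
import cv2, numpy as np
from scipy.spatial.transform import Rotation as Rn
from scipy.optimize import least_squares
def unproj(p,px,z,fish=False):
    """pixels (n,2) -> world points on plane z"""
    px=np.atleast_2d(px).astype(float); K=p["mtx"]
    d=(px-[K[0,2],K[1,2]])/[K[0,0],K[1,1]]
    if fish:
        th=np.linalg.norm(d,axis=1,keepdims=True)+1e-12
        d=np.hstack([d/th*np.sin(th),np.cos(th)])
    else: d=np.hstack([d,np.ones((len(d),1))])
    R,t=np.array(p["R"]),np.array(p["t"]); c=-R.T@t; w=d@R
    return c+w*((np.broadcast_to(z,len(d))-c[2])/w[:,2])[:,None]
def proj(p,X,fish=False):
    K=p["mtx"]; c=np.atleast_2d(X)@np.array(p["R"]).T+np.array(p["t"])
    if fish:
        rho=np.linalg.norm(c[:,:2],axis=1,keepdims=True)+1e-12
        u=c[:,:2]/rho*np.arctan2(rho,c[:,2:])
    else: u=c[:,:2]/c[:,2:]
    return u*[K[0,0],K[1,1]]+[K[0,2],K[1,2]]
def fit2(model,world):
    """2D rigid fit: x,y,yaw, rms"""
    m=np.array(model)[:,:2]; w=np.array(world)[:,:2]
    f=lambda q:((m@np.array([[np.cos(q[2]),np.sin(q[2])],[-np.sin(q[2]),np.cos(q[2])]])+q[:2])-w).ravel()
    s=min((least_squares(f,[*w.mean(0),a]) for a in(0,1.5,3,-1.5)),key=lambda s:s.cost)
    return s.x,np.sqrt((s.fun**2).mean())
def tf(q,pt):
    c,s=np.cos(q[2]),np.sin(q[2]); return np.array([q[0]+c*pt[0]-s*pt[1],q[1]+s*pt[0]+c*pt[1]])
E
python3 - <<'E'
from h import *
p=eyes.camera("top")
o=lambda l:np.array(l)/2.5+[150,100]
w=unproj(p,o([(409,303),(178,371),(361,136),(128,205)]),[.006,.006,.028,.028])
q,e=fit2([(-.145,-.145),(-.145,.145),(.073,-.145),(.073,.145)],w); print("rack",q,e,w.tolist())
w=unproj(p,o([(648,385),(771,360),(725,151),(603,176)]),.012)
# order: tray -x end at image bottom: (-x,+y),(-x,-y),(+x,-y),(+x,+y)
q,e=fit2([(-.128,.074),(-.128,-.074),(.128,-.074),(.128,.074)],w); print("tray",q,e)
w=unproj(p,o([(451,107),(543,105),(545,211),(453,213)]),.003); print("mat",w.tolist(),w.mean(0))
print("wedge tip/tail",unproj(p,o([(452,175),(541,151)]),.02).tolist())
E
```

```text
rack [0.55817898 0.21810993 0.27352849] 0.00491052470886673 [[0.4640688300064446, 0.04328521022423219, 0.006000000000000005], [0.38575008390881227, 0.3193694503368165, 0.006000000000000005], [0.6613599204177578, 0.09732168435023776, 0.028000000000000025], [0.5828904828091854, 0.37356460321084084, 0.028000000000000025]]
tray [ 0.50280067 -0.28491801  0.19331001] 0.0015483387630465162
mat [[0.6985856724232495, -0.009063588852091013, 0.0029999999999998916], [0.6995339405639975, -0.1193237896972654, 0.0029999999999998916], [0.5721632715032324, -0.11991256675666569, 0.0029999999999998916], [0.5709981167754035, -0.010138433943069272, 0.0029999999999998916]] [ 0.63532025 -0.06460959  0.003     ]
wedge tip/tail [[0.614771480038665, -0.009468456500093734, 0.020000000000000018], [0.6419818160047422, -0.11488241349776933, 0.020000000000000018]]
```

```bash
cat >> h.py <<'E'
def pose():
    s=r.read_state(); R=Rn.from_quat(s["eef_rot"]).as_matrix()
    return np.array([*s["ee_pos"],np.arctan2(R[1,0],R[0,0])]),R,s
def plan(*targets):
    """targets (x,y,z,a): splits to calls; prints single-row values (5 of the same row)"""
    c,R,s=pose()
    # first call also takes out tilt
    first=True
    for T in targets:
        T=np.array(T,float)
        while True:
            d=T[:3]-c[:3]; da=(T[3]-c[3]+np.pi)%(2*np.pi)-np.pi
            if len(T)>4: da=T[3]-c[3]
            k=max(np.linalg.norm(d)/.27,abs(da)/.9,1)
            d2,da2=d/k,da/k
            x=np.array([np.cos(c[3]),np.sin(c[3]),0]);y=np.array([np.sin(c[3]),-np.cos(c[3]),0])
            sh=np.array([d2@x,d2@y,-d2[2]])
            m=abs(sh).max()/.2
            if m>1: sh/=m;d2=d2/m;da2/=m
            rv=[0,0,-da2]
            if first:
                a=c[3]+da2;Rt=np.array([[np.cos(a),np.sin(a),0],[np.sin(a),-np.cos(a),0],[0,0,-1]]).T
                Rt=np.column_stack([[np.cos(a),np.sin(a),0],[np.sin(a),-np.cos(a),0],[0,0,-1]])
                rv=Rn.from_matrix(R.T@Rt).as_rotvec(); sh=R.T@(d2); first=False
            c=c+[*d2,da2]
            print(np.round(sh/.2,3).tolist(),np.round(np.array(rv)/(np.pi/2),3).tolist(),"->",np.round(c,3).tolist())
            if k<=1 and m<=1: break
E
python3 - <<'E'
from h import *
print(pose()[0])
plan((.50,.0,.27,1.84))
p=eyes.camera("top");s=eyes.camera("side")
def tri(a,b):
    f=lambda X:np.r_[proj(p,X)[0]-a,proj(s,X)[0]-b]
    q=least_squares(f,[.5,0,.02]);return q.x,q.cost
print("gap",tri([302.5,213.6],[322.7,237.2]),"roller",tri([296.8,216.7],[325.5,234.3]),"wedge",tri([350.7,165.6],[318.1,173.4]))
E
```

```text
[ 0.14910629 -0.60697588  0.22257671  0.24085964]
[0.933, -0.972, -0.091] [0.0, 0.0, -0.391] -> [0.284, -0.374, 0.241, 0.855]
[1.0, -0.194, -0.069] [0.0, 0.0, -0.296] -> [0.386, -0.197, 0.255, 1.32]
[1.0, 0.28, -0.07] [0.0, 0.0, -0.302] -> [0.49, -0.018, 0.269, 1.794]
[0.074, 0.069, -0.007] [0.0, 0.0, -0.029] -> [0.5, 0.0, 0.27, 1.84]
gap (array([ 0.48883125,  0.07886858, -0.01528783]), np.float64(0.4067945737627809)) roller (array([0.47470765, 0.08923147, 0.0239794 ]), np.float64(1.6697973313324375)) wedge (array([ 0.63253493, -0.06482931,  0.01315949]), np.float64(3.9581129911563453))
```

Request:
{"op": "play_rows", "data": {"motion": [[0.933, -0.972, -0.09, 0, 0, -0.391, 80], [0.933, -0.972, -0.09, 0, 0, -0.391, 80], [0.933, -0.972, -0.09, 0, 0, -0.391, 80], [0.933, -0.972, -0.09, 0, 0, -0.391, 80], [0.933, -0.972, -0.09, 0, 0, -0.391, 80]], "squeeze": 30}}

```text
time: 1.88
ee_pos: [0.2861, -0.3708, 0.2413]
eef_rot: [0.909, 0.417, 0.0, 0.001]
ft_force: [0.2, -0.3, 0.6]
width: 0.0698
```

Request:
{"op": "play_rows", "data": {"motion": [[1, -0.19, -0.07, 0, 0, -0.296, 80], [1, -0.19, -0.07, 0, 0, -0.296, 80], [1, -0.19, -0.07, 0, 0, -0.296, 80], [1, -0.19, -0.07, 0, 0, -0.296, 80], [1, -0.19, -0.07, 0, 0, -0.296, 80]]}}

```text
time: 2.5
ee_pos: [0.3866, -0.1981, 0.2547]
eef_rot: [0.79, 0.613, -0.0, 0.0]
ft_force: [-0.6, -1.2, 0.0]
width: 0.0693
```

Request:
{"op": "play_rows", "data": {"motion": [[1, 0.28, -0.07, 0, 0, -0.302, 80], [1, 0.28, -0.07, 0, 0, -0.302, 80], [1, 0.28, -0.07, 0, 0, -0.302, 80], [1, 0.28, -0.07, 0, 0, -0.302, 80], [1, 0.28, -0.07, 0, 0, -0.302, 80]]}}

```text
time: 3.12
ee_pos: [0.4907, -0.019, 0.2681]
eef_rot: [0.624, 0.781, -0.0, -0.0]
ft_force: [0.3, -0.5, -0.1]
width: 0.0695
```

Run:
```python
from h import *
c,R,s=pose();print(c,s["time"],s["joint_positions"])
p=eyes.camera("wrist");cv2.imwrite("pics/w1.png",p["image"][:,:,::-1]);np.save("pics/w1.npy",{k:p[k] for k in("mtx","R","t")},allow_pickle=True)
print(p["mtx"].tolist(),"cam",-p["R"].T@p["t"])
for l,z in[("rack",0),("gap",.006),("roller",.02),("wedge",.013),("mat",0),("tray",0),("wide_stone_a",.017),("narrow_stone_a",.017),("wide_pocket_a",.006),("narrow_pocket_a",.006)]:
    print(l,[(np.round(d["xy"]).tolist(),np.round(unproj(p,d["xy"],z,True)[0,:2],4).tolist(),round(float(d["p"]),2)) for d in eyes.landmark_of(p,l)][:5])
```

```text
[ 0.49073377 -0.01901515  0.26806655  1.79335501] 3.125 [ 0.6871943   0.06369862 -0.76242567  1.69902926  0.04401176  1.39734363
  0.14071   ]
[[309.70691628693146, 0.0, 310.8106707595475], [0.0, 309.70691628693146, 200.32114600663874], [0.0, 0.0, 1.0]] cam [0.4730628  0.06000437 0.43041987]
rack [([396.0, 15.0], [0.5584, 0.2248], 0.55)]
gap [([327.0, 99.0], [0.4907, 0.0777], 0.59)]
roller [([311.0, 99.0], [0.47, 0.0731], 0.84)]
wedge [([393.0, 18.0], [0.5526, 0.2135], 0.74), ([399.0, 215.0], [0.6319, -0.0565], 0.72)]
mat [([401.0, 214.0], [0.6391, -0.0588], 0.95)]
tray [([284.0, 315.0], [0.502, -0.2812], 0.75), ([480.0, 215.0], [0.7786, -0.0306], 0.7)]
wide_stone_a [([405.0, 34.0], [0.5732, 0.1941], 0.85)]
narrow_stone_a [([408.0, 88.0], [0.5932, 0.1212], 0.6)]
wide_pocket_a [([256.0, 333.0], [0.4606, -0.3307], 0.75), ([323.0, 100.0], [0.4857, 0.0763], 0.74), ([249.0, 302.0], [0.4392, -0.2642], 0.62)]
narrow_pocket_a [([307.0, 319.0], [0.542, -0.2748], 0.79), ([340.0, 319.0], [0.5977, -0.2632], 0.71)]
```

View pics/w1.png

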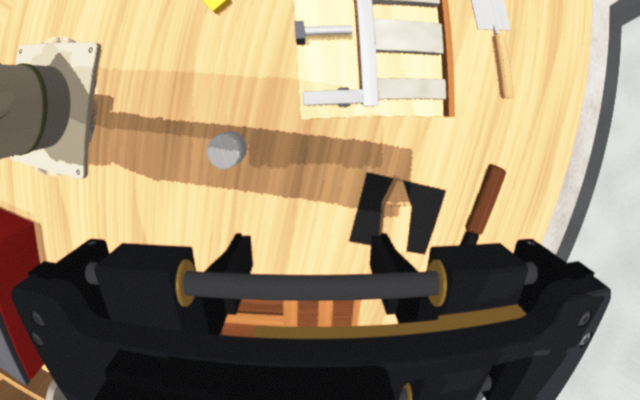

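The wrist view shows the roller and block at about (311-327,99), the wedge on the mat at (398,195) with its tip up, the tin at (226,150), and the tray behind the fingers. The gap comes out at about (0.490,0.078) from two independent methods. I'll take a closer look over the gap.

Run:
```python
from h import *
plan((.525,.0,.16,1.847))
```

```text
[0.051, 0.189, 0.543] [0.0, 0.0, -0.034] -> [0.525, 0.0, 0.16, 1.847]
```

Request:
{"op": "play_rows", "data": {"motion": [[0.05, 0.19, 0.54, 0, 0, -0.034, 80], [0.05, 0.19, 0.54, 0, 0, -0.034, 80], [0.05, 0.19, 0.54, 0, 0, -0.034, 80], [0.05, 0.19, 0.54, 0, 0, -0.034, 80], [0.05, 0.19, 0.54, 0, 0, -0.034, 80]]}}

```text
time: 4.3
ee_pos: [0.5261, -0.0003, 0.1628]
eef_rot: [0.603, 0.798, 0.001, 0.002]
ft_force: [-0.5, -0.6, 0.6]
width: 0.0695
```

```bash
cat >> h.py <<'E'
def look(name,labels,n=4):
    p=eyes.camera("wrist");cv2.imwrite(f"pics/{name}.png",p["image"][:,:,::-1]);np.save(f"pics/{name}.npy",{k:p[k] for k in("mtx","R","t")},allow_pickle=True)
    for l,z in labels:
        print(l,[(np.round(d["xy"],1).tolist(),np.round(unproj(p,d["xy"],z,True)[0,:2],4).tolist(),round(float(d["p"]),2)) for d in eyes.landmark_of(p,l)][:n])
    return p
def load(name): return np.load(f"pics/{name}.npy",allow_pickle=True).item()
E
python3 - <<'E'
from h import *
print(pose()[0])
p=look("w2",[("rack",0),("gap",.006),("roller",.02),("wedge",.013),("mat",0),("wide_stone_a",.017),("narrow_stone_a",.017)])
i=cv2.imread("pics/w2.png");cv2.imwrite("pics/w2c.png",cv2.resize(i[0:260,180:580],None,fx=2,fy=2,interpolation=cv2.INTER_CUBIC))
E
```

```text
[ 5.26106294e-01 -2.70518970e-04  1.62761316e-01  1.84699172e+00]
rack [([396.2, 0.0], [0.5581, 0.2226], 0.57)]
gap [([293.2, 102.8], [0.4856, 0.0788], 0.75)]
roller [([276.8, 102.7], [0.4709, 0.0747], 0.63)]
wedge []
mat [([404.6, 94.8], [0.5953, 0.1223], 0.38)]
wide_stone_a [([405.8, 26.0], [0.572, 0.1904], 0.7)]
narrow_stone_a [([407.2, 95.7], [0.5934, 0.12], 0.91)]
```

View pics/w2c.png

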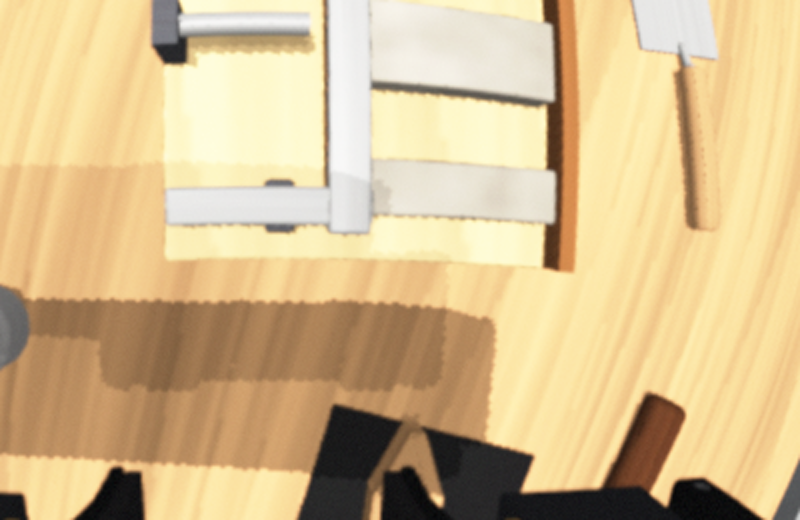

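Run:
```python
from h import *
p=load("w2"); o=lambda l:np.array(l)/2+[180,0]
b=unproj(p,o([(265,180),(265,231),(295,180),(295,231)]),.028,True);print("block",np.round(b,4).tolist())
q=unproj(p,o([(165,260),(163,62),(545,268)]),[.006,.006,.006],True);print("bed",np.round(q,4).tolist())
v=q[1]-q[0];print("yaw from left edge",np.arctan2(-v[0],v[1]))
a=unproj(p,o([(375,159),(555,171),(375,213),(555,223),(371,0),(371,84),(553,24),(553,102)]),.028,True);print("stones",np.round(a,4).tolist())
print("wall",unproj(p,o([(547,269),(573,270),(577,100)]),.028,True))
print("bar end",unproj(p,o([(330,232),(370,232),(330,10),(370,10)]),.04,True))
for yaw in(.276,.27):
    e=np.array([np.cos(yaw),np.sin(yaw)]);n=np.array([-e[1],e[0]])
    c=b[:2,:2].mean(0);print("gap",c-.02*e,"width/len",(b[3,:2]-b[1,:2])@e,(b[0,:2]-b[1,:2])@n)
i=cv2.imread("pics/w2.png");cv2.imwrite("pics/w2d.png",cv2.resize(i[75:140,250:380],None,fx=6,fy=6,interpolation=cv2.INTER_CUBIC))
```

```text
block [[0.501, 0.0954, 0.028], [0.5077, 0.0719, 0.028], [0.5146, 0.0994, 0.028], [0.5214, 0.0758, 0.028]]
bed [[0.4624, 0.0435, 0.006], [0.4334, 0.144, 0.006], [0.6602, 0.1002, 0.006]]
yaw from left edge 0.28079898128322744
stones [[0.5481, 0.1207, 0.028], [0.6389, 0.1483, 0.028], [0.5556, 0.0955, 0.028], [0.6472, 0.1226, 0.028], [0.5247, 0.1986, 0.028], [0.5361, 0.1559, 0.028], [0.6174, 0.2251, 0.028], [0.6278, 0.1829, 0.028]]
wall [[0.65071992 0.09854777 0.028     ]
 [0.66571223 0.10332627 0.028     ]
 [0.64071812 0.18997453 0.028     ]]
bar end [[0.53610959 0.08008869 0.04      ]
 [0.55382468 0.08561831 0.04      ]
 [0.50711585 0.18231217 0.04      ]
 [0.52468331 0.18852681 0.04      ]]
gap [0.48510566 0.07819409] width/len 0.014219968139135241 0.024465844815999994
gap [0.48507331 0.07830965] width/len 0.014219181574864962 0.024465208163628863
```

View pics/w2d.png

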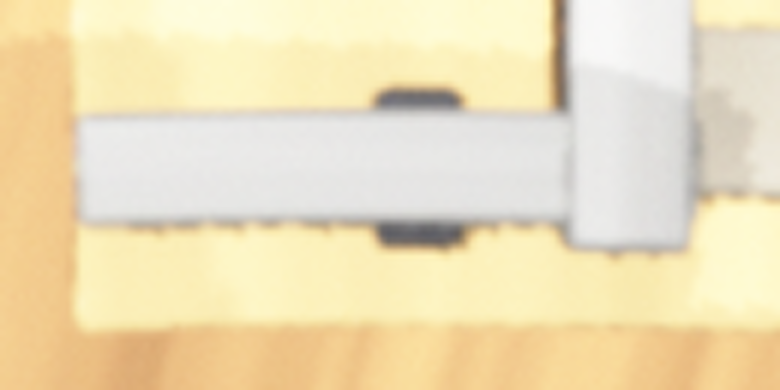

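Enlarged, the block pokes out on both sides of the arm at crop (376-461, 90-245). The gap from the block is (0.485,0.078), which matches the network. The rack yaw is about 0.278. Next I'll look at the wedge.

Run:
```python
from h import *
plan((.65,-.14,.16,1.83))
```

```text
[-0.844, 0.408, 0.004] [0.0, 0.0, 0.011] -> [0.65, -0.14, 0.16, 1.83]
```

Request:
{"op": "play_rows", "data": {"motion": [[-0.84, 0.41, 0, 0, 0, 0.01, 80], [-0.84, 0.41, 0, 0, 0, 0.01, 80], [-0.84, 0.41, 0, 0, 0, 0.01, 80], [-0.84, 0.41, 0, 0, 0, 0.01, 80], [-0.84, 0.41, 0, 0, 0, 0.01, 80]]}}

```text
time: 5.32
ee_pos: [0.6499, -0.1381, 0.1601]
eef_rot: [0.609, 0.793, 0.0, -0.001]
ft_force: [-0.4, 1.1, 0.1]
width: 0.0697
```

Run:
```python
from h import *
print(pose()[0])
p=look("w3",[("wedge",.013),("mat",0.003)])
d=eyes.regions_of(p,"wedge")
for k in d[:2]:
    c,_=cv2.findContours(k["region"].astype(np.uint8),cv2.RETR_EXTERNAL,cv2.CHAIN_APPROX_NONE);c=max(c,key=cv2.contourArea)
    a=cv2.approxPolyDP(c,3,True)[:,0];print(k["p"],a.tolist(),np.round(unproj(p,a,.023,True)[:,:2],4).tolist())
i=cv2.imread("pics/w3.png");cv2.imwrite("pics/w3c.png",cv2.resize(i[60:320,180:480],None,fx=2.3,fy=2.3,interpolation=cv2.INTER_CUBIC))
```

```text
[ 0.64986781 -0.13814477  0.16011608  1.83255622]
wedge [([312.6, 107.0], [0.63, -0.0575], 0.68), ([315.9, 114.0], [0.6349, -0.0634], 0.58), ([127.5, 239.2], [0.4453, -0.259], 0.24)]
mat [([315.4, 112.4], [0.6342, -0.062], 0.66)]
0.87 [[312, 51], [305, 54], [291, 82], [287, 100], [287, 163], [322, 164], [326, 159], [329, 90]] [[0.6152, -0.0047], [0.6095, -0.0093], [0.6038, -0.0393], [0.6046, -0.0571], [0.6199, -0.1168], [0.6533, -0.1089], [0.6558, -0.1031], [0.6407, -0.0375]]
```

View pics/w3c.png

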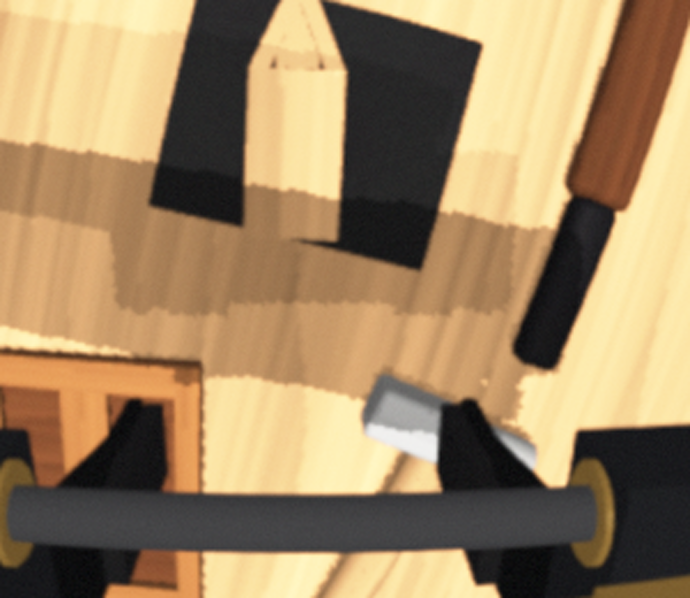

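Run:
```python
from h import *
p=load("w3")
px=np.array([(248,68),(347,70),(338,241),(244,236)])/2.3+[180,60]
w=unproj(p,px,.023,True)[:,:2];print(np.round(w,4).tolist())
q,e=fit2([(.017,.02),(.017,-.02),(-.055,-.02),(-.055,.02)],w);print(q,e)
g=tf(q,(-.033,0));print("grip",g)
plan((*g,.09,q[2]),(*g,.007,q[2]))
m=unproj(p,np.array([(150,206),(421,269),(481,43)])/2.3+[180,60],.003,True);print("mat corners",m.tolist(),(m[0]+m[2])/2)
```

```text
[[0.6028, -0.0472], [0.6425, -0.0374], [0.6582, -0.1084], [0.6189, -0.1166]]
[ 0.62641041 -0.05886507  1.79426354] 0.00032981047710418774
grip [ 0.6337236  -0.09104452]
[0.247, -0.017, 0.356] [0.0, 0.0, 0.025] -> [0.634, -0.091, 0.09, 1.794]
[0.0, 0.0, 0.415] [0.0, 0.0, -0.0] -> [0.634, -0.091, 0.007, 1.794]
mat corners [[0.5729017853949403, -0.11760253821451801, 0.0030000000000000027], [0.7009540347651971, -0.11396828464431419, 0.0030000000000000027], [0.69795254206086, -0.006019525673458162, 0.0030000000000000027]] [ 0.63542716 -0.06181103  0.003     ]
```

Request:
{"op": "play_rows", "data": {"motion": [[0.247, -0.017, 0.356, 0, 0, 0.025, 80], [0.247, -0.017, 0.356, 0, 0, 0.025, 80], [0.247, -0.017, 0.356, 0, 0, 0.025, 80], [0.247, -0.017, 0.356, 0, 0, 0.025, 80]]}}

```text
time: 6.02
ee_pos: [0.6349, -0.0931, 0.0909]
eef_rot: [0.625, 0.781, 0.0, 0.001]
ft_force: [0.3, 0.9, 0.0]
width: 0.07
```

Request:
{"op": "play_rows", "data": {"motion": [[0, 0, 0.415, 0, 0, 0, 80], [0, 0, 0.415, 0, 0, 0, 80], [0, 0, 0.415, 0, 0, 0, 80], [0, 0, 0.415, 0, 0, 0, 80]]}}

```text
time: 6.52
ee_pos: [0.635, -0.0925, 0.0079]
eef_rot: [0.625, 0.781, 0.0, 0.001]
ft_force: [-0.0, 0.5, -0.2]
width: 0.0699
```

Request:
{"op": "play_rows", "data": {"motion": [[0, 0, 0, 0, 0, 0, 20], [0, 0, 0, 0, 0, 0, 20], [0, 0, 0, 0, 0, 0, 20], [0, 0, 0, 0, 0, 0, 20], [0, 0, 0, 0, 0, 0, 20]], "squeeze": 40}}

```text
time: 7.15
ee_pos: [0.634, -0.0922, 0.0064]
eef_rot: [0.624, 0.781, -0.0, 0.0]
ft_force: [-0.8, -0.1, 1.4]
width: 0.0394
```

Run:
```python
from h import *
c,R,s=pose();print(c,s["width"],s["ft_force"])
yaw=.278; g=np.array([.4852,.0782]); n=np.array([-np.sin(yaw),np.cos(yaw)])
a=yaw+np.pi/2
f=lambda k:g+n*(k-.033)
plan((*c[:2],.09,c[3]),(*f(-.09),.09,a),(*f(-.09),.0122,a),(*f(0),.0122,a))
```

```text
[ 0.63403667 -0.0921998   0.00643255  1.79274137] 0.03941536119434491 [-0.76723322 -0.13434316  1.4386174 ]
[-0.0, 0.0, -0.418] [0.0, 0.0, 0.0] -> [0.634, -0.092, 0.09, 1.793]
[0.381, -0.504, -0.0] [0.0, 0.0, -0.036] -> [0.519, -0.04, 0.09, 1.849]
[0.0, 0.0, 0.389] [0.0, 0.0, -0.0] -> [0.519, -0.04, 0.012, 1.849]
[0.45, 0.0, 0.0] [0.0, 0.0, -0.0] -> [0.494, 0.046, 0.012, 1.849]
```

Request:
{"op": "play_rows", "data": {"motion": [[0, 0, -0.42, 0, 0, 0, 20], [0, 0, -0.42, 0, 0, 0, 20], [0, 0, -0.42, 0, 0, 0, 20], [0, 0, -0.42, 0, 0, 0, 20]]}}

```text
time: 7.65
ee_pos: [0.6331, -0.0923, 0.0888]
eef_rot: [0.624, 0.781, -0.001, -0.001]
ft_force: [0.2, 0.6, -1.3]
width: 0.04
```

Request:
{"op": "play_rows", "data": {"motion": [[0.38, -0.504, 0, 0, 0, -0.036, 20], [0.38, -0.504, 0, 0, 0, -0.036, 20], [0.38, -0.504, 0, 0, 0, -0.036, 20], [0.38, -0.504, 0, 0, 0, -0.036, 20], [0.38, -0.504, 0, 0, 0, -0.036, 20]]}}

```text
time: 8.28
ee_pos: [0.5198, -0.0407, 0.0901]
eef_rot: [0.603, 0.798, 0.0, -0.0]
ft_force: [0.3, -1.4, -0.6]
width: 0.0396
```

Request:
{"op": "play_rows", "data": {"motion": [[0, 0, 0.38, 0, 0, 0, 20], [0, 0, 0.38, 0, 0, 0, 20], [0, 0, 0.38, 0, 0, 0, 20], [0, 0, 0.38, 0, 0, 0, 20], [0, 0, 0.38, 0, 0, 0, 20]]}}

```text
time: 8.9
ee_pos: [0.5201, -0.0404, 0.0158]
eef_rot: [0.602, 0.798, 0.0, 0.001]
ft_force: [-0.6, -0.0, -1.0]
width: 0.0393
```

Run:
```python
from h import *
c,R,s=pose();print(c,s["width"],s["ft_force"])
yaw=.278; g=np.array([.4852,.0782]); n=np.array([-np.sin(yaw),np.cos(yaw)])
plan((*(g-n*.033),.0122,yaw+np.pi/2))
look("w4",[("wedge",.017),("gap",.006),("roller",.02)])
i=cv2.imread("pics/w4.png");cv2.imwrite("pics/w4c.png",cv2.resize(i[20:240,200:460],None,fx=2.6,fy=2.6,interpolation=cv2.INTER_CUBIC))
```

```text
[ 0.52005528 -0.04037009  0.01581601  1.84914099] 0.039325169581688905 [-0.59057231 -0.01779828 -0.95044256]
[0.453, -0.005, 0.018] [0.001, 0.001, 0.0] -> [0.494, 0.046, 0.012, 1.849]
wedge [([311.8, 198.7], [0.5116, -0.0085], 0.73)]
gap [([309.1, 35.0], [0.4855, 0.0775], 0.96)]
roller [([280.9, 28.8], [0.4719, 0.0739], 0.61)]
```

View pics/w4c.png

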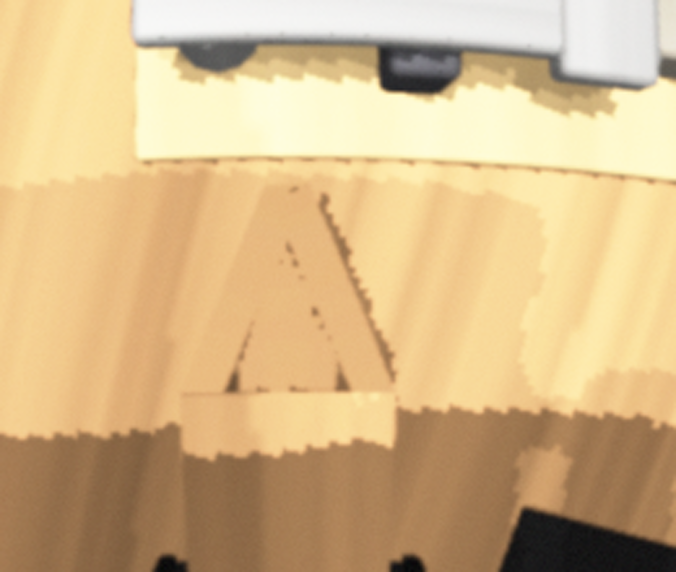

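The gap reads (0.4855,0.0775), matching the earlier value. The wedge sits straight in the grip and is aligned between the roller (crop 217,55) and the block (crop 420,70). Now I'll drive it in.

Request:
{"op": "play_rows", "data": {"motion": [[0.0, 0, 0.022, 0, 0, 0, 20], [0.0, -0.003, 0.022, 0, 0, 0, 20], [0.08, -0.003, 0.022, 0, 0, 0, 20], [0.14, -0.003, 0.022, 0, 0, 0, 20], [0.2, -0.004, 0.022, 0, 0, 0, 20]], "squeeze": 55}}

```text
time: 9.72
ee_pos: [0.5084, -0.0016, 0.0106]
eef_rot: [0.602, 0.798, 0.001, 0.002]
ft_force: [6.5, -4.9, -1.4]
width: 0.0392
```

Run:
```python
from h import *
c,R,s=pose();print(c,s["width"],s["ft_force"])
yaw=.278; g=np.array([.4853,.0779]); n=np.array([-np.sin(yaw),np.cos(yaw)])
plan((*(g-n*.033),.011,yaw+np.pi/2))
```

```text
[ 5.08366860e-01 -1.62534932e-03  1.05626202e-02  1.84920615e+00] 0.03916905075446432 [ 6.5124181  -4.92374287 -1.3654588 ]
[0.249, -0.002, -0.003] [0.002, 0.001, 0.0] -> [0.494, 0.046, 0.011, 1.849]
```

Request:
{"op": "play_rows", "data": {"motion": [[0.06, -0.002, 0, 0, 0, 0, 20], [0.12, -0.002, 0, 0, 0, 0, 20], [0.17, -0.002, 0, 0, 0, 0, 20], [0.22, -0.002, 0, 0, 0, 0, 20], [0.25, -0.002, 0, 0, 0, 0, 20]]}}

```text
time: 10.35
ee_pos: [0.4928, 0.0419, 0.0099]
eef_rot: [0.603, 0.798, -0.003, 0.002]
ft_force: [-1.0, -13.7, 1.4]
width: 0.0399
```

Request:
{"op": "play_rows", "data": {"motion": [[0, 0, 0, 0, 0, 0, 20], [0, 0, 0, 0, 0, 0, 20], [0, 0, 0, 0, 0, 0, 20]]}}

```text
time: 10.72
ee_pos: [0.4924, 0.0435, 0.0098]
eef_rot: [0.603, 0.798, -0.002, 0.001]
ft_force: [-1.2, -12.5, 2.0]
width: 0.04
```

Run:
```python
from h import *
c,R,s=pose();print(c,s["width"],s["ft_force"])
yaw=.278; g=np.array([.4853,.0779]); n=np.array([-np.sin(yaw),np.cos(yaw)])
plan((*(g-n*.033),.011,yaw+np.pi/2))
look("w5",[("wedge",.017),("gap",.006),("roller",.02)])
```

```text
[0.49244362 0.04349126 0.0098105  1.84788307] 0.03996327327045406 [ -1.23253326 -12.50892331   1.98876306]
[0.01, 0.013, -0.006] [-0.001, 0.002, -0.001] -> [0.494, 0.046, 0.011, 1.849]
wedge [([317.3, 229.7], [0.4912, 0.0611], 0.63)]
gap []
roller [([258.0, 196.5], [0.4562, 0.0715], 0.57)]
```

Request:
{"op": "play_rows", "data": {"motion": [[0.015, 0.003, 0, 0, 0, 0, 20], [0.02, 0.003, 0, 0, 0, 0, 20], [0.02, 0.003, 0, 0, 0, 0, 20]]}}

```text
time: 11.3
ee_pos: [0.4917, 0.0462, 0.0097]
eef_rot: [0.603, 0.798, -0.003, 0.001]
ft_force: [-2.8, -16.1, 4.1]
width: 0.0396
```

Request:
{"op": "play_rows", "data": {"motion": [[-0.01, -0.003, 0, 0, 0, 0, 65], [-0.01, -0.003, 0, 0, 0, 0, 65], [-0.01, -0.003, 0, 0, 0, 0, 65], [-0.01, -0.003, 0, 0, 0, 0, 65]]}}

```text
time: 11.8
ee_pos: [0.4925, 0.0484, 0.01]
eef_rot: [0.602, 0.799, 0.0, 0.0]
ft_force: [-0.1, 0.2, -0.2]
width: 0.0559
```

Request:
{"op": "play_rows", "data": {"motion": [[0, 0, -0.3, 0, 0, 0, 65], [0, 0, -0.8, 0, 0, 0, 70], [-0.2, 0, -0.9, 0, 0, 0, 70], [-0.2, 0, -0.9, 0, 0, 0, 70], [-0.2, 0, -0.9, 0, 0, 0, 70]]}}

```text
time: 12.42
ee_pos: [0.5034, 0.0094, 0.1897]
eef_rot: [0.602, 0.798, -0.0, 0.0]
ft_force: [0.4, 0.7, -0.4]
width: 0.0607
```

Run:
```python
from h import *
c,R,s=pose();print(c,s["width"],s["ft_force"])
look("w6",[("wedge",.016),("gap",.006),("roller",.02),("wide_stone_a",.017),("narrow_stone_a",.017)])
i=cv2.imread("pics/w6.png");cv2.imwrite("pics/w6c.png",cv2.resize(i[0:240,200:500],None,fx=2.4,fy=2.4,interpolation=cv2.INTER_CUBIC))
```

```text
[0.50341413 0.00940292 0.18966313 1.84860849] 0.06070852962984967 [ 0.36606013  0.70008681 -0.42260676]
wedge [([312.5, 132.0], [0.4899, 0.0636], 0.65)]
gap [([311.7, 118.8], [0.4852, 0.0769], 0.93)]
roller [([283.4, 116.1], [0.4553, 0.0721], 0.88)]
wide_stone_a [([417.0, 43.7], [0.5721, 0.1948], 0.63)]
narrow_stone_a []
```

View pics/w6c.png

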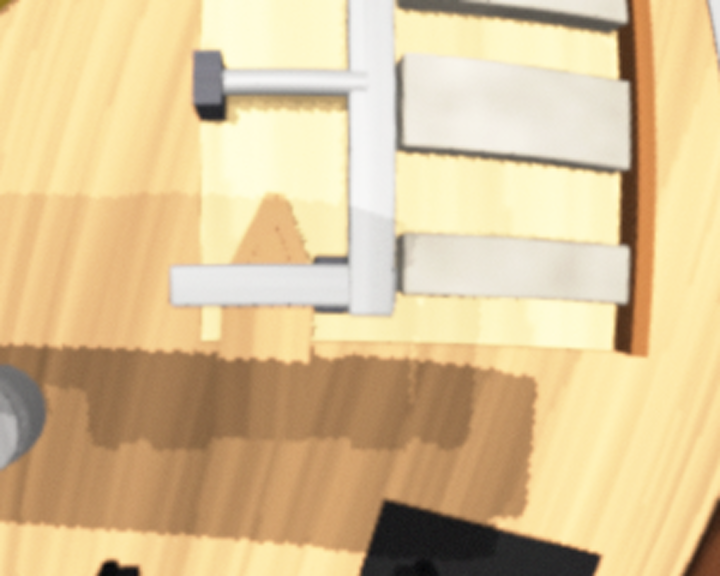

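The bar is open: all the stones' -x ends are exposed, the wedge is seated with its tip at crop (275,195), and the roller has moved about 16 mm. Next I'll get the stone poses.

Run:
```python
from h import *
p=load("w6"); o=lambda l:np.array(l)/2.4+[200,0]
for nm,hw,l in(("n1",.014,[(405,236),(630,245),(628,303),(405,290)]),("w1",.022,[(408,55),(630,82),(629,169),(404,149)])):
    w=unproj(p,o(l),.028,True)[:,:2]
    q,e=fit2([(-.055,hw),(.055,hw),(.055,-hw),(-.055,-hw)],w);print(nm,q,e)
    d=q[:2]-[.562,.2227];c,s=np.cos(.278),np.sin(.278);print(" rack",c*d[0]+s*d[1],-s*d[0]+c*d[1])
```

```text
n1 [0.59130212 0.12009521 0.2955883 ] 0.0011246273215734317
 rack 1.896444937821845e-05 -0.10670687855272197
w1 [0.57117597 0.18908896 0.27920919] 0.0010623548021148335
 rack -0.000400307686471665 -0.034838777065629045
```

Run:
```python
from h import *
plan((.5913,.1201,.13,.285),(.5913,.1201,.0155,.285))
```

```text
[0.234, 0.332, 0.169] [-0.001, -0.0, 0.573] -> [0.554, 0.073, 0.155, 0.95]
[0.299, 0.017, 0.125] [0.0, 0.0, 0.424] -> [0.591, 0.12, 0.13, 0.285]
[0.0, 0.0, 0.572] [0.0, 0.0, -0.0] -> [0.591, 0.12, 0.016, 0.285]
```

Request:
{"op": "play_rows", "data": {"motion": [[0.234, 0.332, 0.17, 0, 0, 0.573, 60], [0.234, 0.332, 0.17, 0, 0, 0.573, 60], [0.234, 0.332, 0.17, 0, 0, 0.573, 60], [0.234, 0.332, 0.17, 0, 0, 0.573, 60], [0.234, 0.332, 0.17, 0, 0, 0.573, 60]]}}

```text
time: 13.35
ee_pos: [0.5541, 0.0732, 0.1552]
eef_rot: [0.891, 0.455, -0.0, -0.0]
ft_force: [0.5, -0.2, -0.5]
width: 0.0525
```

Request:
{"op": "play_rows", "data": {"motion": [[0.3, 0.017, 0.125, 0, 0, 0.424, 60], [0.3, 0.017, 0.125, 0, 0, 0.424, 60], [0.3, 0.017, 0.125, 0, 0, 0.424, 60], [0.3, 0.017, 0.125, 0, 0, 0.424, 60], [0.3, 0.017, 0.125, 0, 0, 0.424, 60]]}}

```text
time: 13.98
ee_pos: [0.5918, 0.1199, 0.1304]
eef_rot: [0.99, 0.142, -0.0, 0.0]
ft_force: [-0.2, 0.2, -0.0]
width: 0.0522
```

Run:
```python
from h import *
print(pose()[0], pose()[2]["joint_positions"])
plan((.5913,.1201,.0155,.285))
```

```text
[0.5918165  0.11991758 0.13035643 0.28467513] [ 0.18879361  0.41507129 -0.58558252  1.60797979  0.24201903  1.19278707
 -1.73383295]
[-0.002, -0.002, 0.574] [-0.0, 0.001, -0.0] -> [0.591, 0.12, 0.016, 0.285]
```

Request:
{"op": "play_rows", "data": {"motion": [[0, 0, 0.3, 0, 0, 0, 60], [0, 0, 0.574, 0, 0, 0, 60], [0, 0, 0.574, 0, 0, 0, 60], [0, 0, 0.574, 0, 0, 0, 60], [0, 0, 0.574, 0, 0, 0, 60]]}}

```text
time: 14.6
ee_pos: [0.5939, 0.12, 0.0189]
eef_rot: [0.99, 0.141, 0.002, -0.0]
ft_force: [0.3, 0.7, -0.0]
width: 0.0523
```

Request:
{"op": "play_rows", "data": {"motion": [[0, 0, 0, 0, 0, 0, 10], [0, 0, 0, 0, 0, 0, 10], [0, 0, 0, 0, 0, 0, 10], [0, 0, 0, 0, 0, 0, 10], [0, 0, 0, 0, 0, 0, 10]], "squeeze": 50}}

```text
time: 15.22
ee_pos: [0.5922, 0.1195, 0.0163]
eef_rot: [0.99, 0.141, 0.0, 0.0]
ft_force: [-1.7, -0.6, 2.9]
width: 0.0276
```

Request:
{"op": "play_rows", "data": {"motion": [[0, 0, -0.1, 0, 0, 0, 10], [0, 0, -0.3, 0, 0, 0, 10], [0, 0, -0.6, 0, 0, 0, 10], [0, 0, -0.6, 0, 0, 0, 10]]}}

```text
time: 15.72
ee_pos: [0.595, 0.1208, 0.1424]
eef_rot: [0.99, 0.141, 0.005, -0.0]
ft_force: [0.5, 0.6, -1.8]
width: 0.0273
```

Run:
```python
from h import *
c,R,s=pose();print(c,s["width"],s["ft_force"])
q=(.5028,-.2849,.1933); t=tf(q,(.041,0)); a=.1933+np.pi/2
print(t)
plan((.58,-.1,.14,1.2),(*(t-np.array([np.cos(a),np.sin(a)])*.05),.15,a))
```

```text
[0.59495275 0.12075918 0.14242063 0.28350479] 0.027278696807610307 [ 0.53096439  0.56409169 -1.76248676]
[ 0.5430364  -0.27702396]
[-0.366, 1.0, 0.009] [0.003, -0.005, -0.562] -> [0.581, -0.092, 0.14, 1.166]
[-0.039, 0.014, 0.0] [0.0, 0.0, -0.022] -> [0.58, -0.1, 0.14, 1.2]
[-1.0, 0.256, -0.045] [0.0, 0.0, -0.326] -> [0.555, -0.305, 0.149, 1.711]
[-0.103, -0.027, -0.005] [0.0, 0.0, -0.034] -> [0.553, -0.326, 0.15, 1.764]
```

Request:
{"op": "play_rows", "data": {"motion": [[-0.37, 1, 0, 0, 0, -0.562, 10], [-0.37, 1, 0, 0, 0, -0.562, 10], [-0.37, 1, 0, 0, 0, -0.562, 10], [-0.37, 1, 0, 0, 0, -0.562, 10], [-0.37, 1, 0, 0, 0, -0.562, 10]]}}

```text
time: 16.35
ee_pos: [0.5761, -0.0978, 0.1358]
eef_rot: [0.835, 0.55, -0.001, 0.0]
ft_force: [0.3, 0.1, -1.4]
width: 0.0273
```

Request:
{"op": "play_rows", "data": {"motion": [[-1, 0.25, -0.045, 0, 0, -0.37, 10], [-1, 0.25, -0.045, 0, 0, -0.37, 10], [-1, 0.25, -0.045, 0, 0, -0.37, 10], [-1, 0.25, -0.045, 0, 0, -0.37, 10], [-1, 0.25, -0.045, 0, 0, -0.37, 10]]}}

```text
time: 16.98
ee_pos: [0.5428, -0.2996, 0.1448]
eef_rot: [0.644, 0.765, -0.0, -0.0]
ft_force: [-0.1, 0.3, -1.5]
width: 0.0273
```

Run:
```python
from h import *
c,R,s=pose();print(c,s["width"],s["ft_force"])
look("w7",[("tray",0),("wide_pocket_a",.006),("narrow_pocket_a",.006),("narrow_stone_a",.14)])
i=cv2.imread("pics/w7.png");cv2.imwrite("pics/w7c.png",cv2.resize(i[0:330,130:500],None,fx=1.8,fy=1.8,interpolation=cv2.INTER_CUBIC))
```

```text
[ 0.54282783 -0.29958336  0.14476461  1.74281453] 0.027341083954689482 [-0.06989016  0.28853639 -1.47702774]
tray [([272.0, 164.7], [0.4997, -0.2815], 0.57)]
wide_pocket_a [([213.3, 137.6], [0.437, -0.2622], 0.95), ([226.4, 204.2], [0.4582, -0.3295], 0.56)]
narrow_pocket_a [([314.8, 167.8], [0.5426, -0.2763], 0.85), ([370.9, 166.3], [0.5975, -0.2647], 0.71)]
narrow_stone_a [([312.7, 252.9], [0.5445, -0.3022], 0.57), ([224.4, 203.0], [0.4885, -0.2801], 0.48)]
```

View pics/w7c.png

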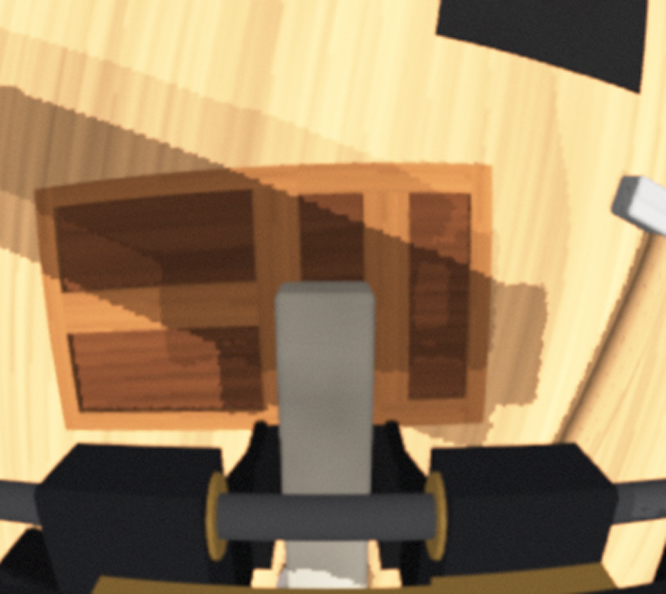

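Run:
```python
from h import *
p=load("w7"); o=lambda l:np.array(l)/1.8+[130,0]
pts=[((38,190),-.128,.074),((491,166),.128,.074),((408,194),.082,.058),((470,194),.116,.058),((470,401),.116,-.058),((408,398),.082,-.058),((55,207),-.116,.062),((253,190),0,.062),((257,282),0,.012),((64,292),-.116,.012),((67,336),-.116,-.012),((259,326),0,-.012),((299,196),.024,.058),((363,194),.058,.058)]
w=unproj(p,o([a[0] for a in pts]),.012,True)[:,:2]
q,e=fit2([a[1:] for a in pts],w);print("tray",q,e)
for a,b in zip(pts,w):print(a[1:],np.round((b-tf(q,a[1:]))*1e3,1))
for nm,t in(("na",(.041,0)),("nb",(.099,0)),("wa",(-.058,.037)),("wb",(-.058,-.037))):print(nm,tf(q,t))
# stone in hand: top z
c,R,s=pose()
```

```text
tray [ 0.50323829 -0.28338063  0.20117931] 0.0009685783822632861
(-0.128, 0.074) [2.1 0.2]
(0.128, 0.074) [-1.2 -0.7]
(0.082, 0.058) [-0.8 -0.6]
(0.116, 0.058) [-1.2 -0.2]
(0.116, -0.058) [ 2.5 -0.9]
(0.082, -0.058) [-0.8  1.7]
(-0.116, 0.062) [0.5 0.7]
(0, 0.062) [-0.1 -0.1]
(0, 0.012) [-0.4  0.5]
(-0.116, 0.012) [1.  1.3]
(-0.116, -0.012) [-0.3 -1.2]
(0, -0.012) [-0.6  0.1]
(0.024, 0.058) [-0.  -0.4]
(0.058, 0.058) [-0.6 -0.3]
na [ 0.54341139 -0.27518781]
nb [ 0.60024162 -0.26359796]
wa [ 0.43901453 -0.25871671]
wb [ 0.45380158 -0.33122425]
```

The view shows all four pockets. In the crop, the narrow ones are at about (331,240) and (439,297) and the wide ones at (155,240) and (165,370). My 14-corner fit has a 1 mm rms and agrees with the networks. I'll place the first narrow stone in the outer narrow pocket.

Run:
```python
from h import *
plan((.6000,-.2630,.07,1.772),(.6000,-.2630,.0165,1.772))
```

```text
[0.108, 0.3, 0.376] [0.0, -0.0, -0.015] -> [0.6, -0.263, 0.07, 1.772]
[0.0, 0.0, 0.268] [0.0, 0.0, -0.0] -> [0.6, -0.263, 0.016, 1.772]
```

Request:
{"op": "play_rows", "data": {"motion": [[0.108, 0.3, 0.37, 0, 0, -0.015, 10], [0.108, 0.3, 0.37, 0, 0, -0.015, 10], [0.108, 0.3, 0.37, 0, 0, -0.015, 10], [0.108, 0.3, 0.37, 0, 0, -0.015, 10], [0.108, 0.3, 0.37, 0, 0, -0.015, 10]]}}

```text
time: 17.85
ee_pos: [0.5995, -0.266, 0.0726]
eef_rot: [0.633, 0.774, -0.0, 0.001]
ft_force: [-0.6, 0.6, -0.9]
width: 0.0274
```

Request:
{"op": "play_rows", "data": {"motion": [[0, 0, 0, 0, 0, 0, 10], [0, 0, 0, 0, 0, 0, 10], [0, 0, 0, 0, 0, 0, 10]]}}

```text
time: 18.23
ee_pos: [0.5994, -0.2651, 0.0713]
eef_rot: [0.633, 0.774, -0.0, 0.0]
ft_force: [-0.5, 0.7, -1.5]
width: 0.0275
```

Run:
```python
from h import *
c,R,s=pose();print(c,s["width"],s["ft_force"])
plan((.6000,-.2630,.0165,1.772))
```

```text
[ 0.59940419 -0.26512184  0.0713305   1.77051572] 0.027493514575585402 [-0.47134562  0.65326437 -1.52723289]
[0.01, 0.005, 0.274] [0.0, 0.0, -0.001] -> [0.6, -0.263, 0.016, 1.772]
```

Request:
{"op": "play_rows", "data": {"motion": [[0.01, 0.005, 0, 0, 0, 0, 10], [0.01, 0.005, 0.12, 0, 0, 0, 10], [0.01, 0.005, 0.2, 0, 0, 0, 10], [0.01, 0.005, 0.272, 0, 0, 0, 10], [0.01, 0.005, 0.272, 0, 0, 0, 10]]}}

```text
time: 18.85
ee_pos: [0.6, -0.2627, 0.0161]
eef_rot: [0.633, 0.774, -0.0, -0.0]
ft_force: [-0.2, 0.1, -0.5]
width: 0.0274
```

Request:
{"op": "play_rows", "data": {"motion": [[0, 0, 0, 0, 0, 0, 10], [0, 0, 0, 0, 0, 0, 10], [0, 0, 0, 0, 0, 0, 10]]}}

```text
time: 19.23
ee_pos: [0.6001, -0.2628, 0.0168]
eef_rot: [0.633, 0.774, -0.0, 0.0]
ft_force: [0.4, 0.1, -1.4]
width: 0.0276
```

Request:
{"op": "play_rows", "data": {"motion": [[0, 0, 0, 0, 0, 0, 48], [0, 0, 0, 0, 0, 0, 48], [0, 0, 0, 0, 0, 0, 48], [0, 0, -0.3, 0, 0, 0, 48], [0, 0, -0.65, 0, 0, 0, 60]]}}

```text
time: 19.85
ee_pos: [0.5995, -0.2626, 0.1402]
eef_rot: [0.633, 0.774, -0.0, -0.001]
ft_force: [1.5, -0.2, 0.6]
width: 0.0459
```

Run:
```python
from h import *
c,R,s=pose();print(c,s["width"],s["ft_force"])
p=look("w8",[("narrow_stone_a",.017)])
print(eyes.regions_of(p,"narrow_stone_a")[0]["p"])
plan((.585,-.1,.14,1.15),(.5712,.1893,.13,.279))
```

```text
[ 0.59952762 -0.26258114  0.14022114  1.77090687] 0.04594284591319248 [ 1.51850807 -0.23717267  0.60044888]
narrow_stone_a [([312.5, 196.6], [0.6014, -0.2642], 0.77)]
0.89
[0.817, 0.078, 0.014] [0.004, 0.001, 0.395] -> [0.585, -0.1, 0.14, 1.15]
[1.0, -0.506, 0.039] [0.0, 0.0, 0.429] -> [0.574, 0.124, 0.132, 0.476]
[0.136, -0.298, 0.011] [0.0, 0.0, 0.125] -> [0.571, 0.189, 0.13, 0.279]
```

Request:
{"op": "play_rows", "data": {"motion": [[0.82, 0.08, 0.01, 0, 0, 0.395, 66], [0.82, 0.08, 0.01, 0, 0, 0.395, 66], [0.82, 0.08, 0.01, 0, 0, 0.395, 66], [0.82, 0.08, 0.01, 0, 0, 0.395, 66], [0.82, 0.08, 0.01, 0, 0, 0.395, 66]]}}

```text
time: 20.62
ee_pos: [0.5827, -0.0987, 0.1364]
eef_rot: [0.839, 0.544, -0.001, -0.0]
ft_force: [0.2, -0.8, 0.1]
width: 0.0574
```

Request:
{"op": "play_rows", "data": {"motion": [[1, -0.51, 0.04, 0, 0, 0.429, 66], [1, -0.51, 0.04, 0, 0, 0.429, 66], [1, -0.51, 0.04, 0, 0, 0.429, 66], [1, -0.51, 0.04, 0, 0, 0.429, 66], [1, -0.51, 0.04, 0, 0, 0.429, 66]]}}

```text
time: 21.25
ee_pos: [0.5706, 0.1297, 0.1287]
eef_rot: [0.971, 0.239, -0.0, -0.001]
ft_force: [-0.8, -0.4, -0.2]
width: 0.0572
```

Request:
{"op": "play_rows", "data": {"motion": [[0.136, -0.3, 0.01, 0, 0, 0.125, 66], [0.136, -0.3, 0.01, 0, 0, 0.125, 66], [0.136, -0.3, 0.01, 0, 0, 0.125, 66], [0.136, -0.3, 0.01, 0, 0, 0.125, 66], [0.136, -0.3, 0.01, 0, 0, 0.125, 66]]}}

```text
time: 21.88
ee_pos: [0.5688, 0.1894, 0.1271]
eef_rot: [0.99, 0.139, -0.0, 0.0]
ft_force: [-0.3, -0.2, -0.2]
width: 0.058
```

Run:
```python
from h import *
c,R,s=pose();print(c,s["width"],s["ft_force"])
look("w9",[("wide_stone_a",.017),("narrow_stone_a",.017),("roller",.02),("wedge",.016)])
p=eyes.camera("top")
for l,z in[("wide_stone_a",.017),("wedge",.016),("roller",.02)]:print(l,[(np.round(unproj(p,d["xy"],z)[0,:2],4).tolist(),round(float(d["p"]),2)) for d in eyes.landmark_of(p,l)][:4])
plan((.5712,.1893,.0155,.279))
i=cv2.imread("pics/w9.png");cv2.imwrite("pics/w9c.png",i)
```

```text
[0.56881469 0.18940348 0.12711003 0.27877461] 0.05799224434141789 [-0.31205063 -0.23055982 -0.23162525]
wide_stone_a [([231.8, 195.9], [0.5498, 0.2616], 0.93), ([313.5, 198.0], [0.5688, 0.1876], 0.62)]
narrow_stone_a [([168.9, 196.3], [0.5315, 0.3249], 0.92), ([61.2, 230.1], [0.4438, 0.476], 0.9), ([604.2, 258.5], [0.5996, -0.2617], 0.56), ([532.0, 199.9], [0.6345, -0.048], 0.39)]
roller [([385.4, 316.7], [0.4597, 0.0727], 0.83)]
wedge []
wide_stone_a [([0.4463, -0.2576], 0.4), ([0.5671, 0.1904], 0.37)]
wedge [([0.4885, 0.0622], 0.88), ([0.5604, 0.1938], 0.72)]
roller [([0.4605, 0.0648], 0.7), ([0.3865, -0.481], 0.43), ([0.5571, -0.2708], 0.19)]
[0.011, 0.013, 0.559] [0.0, -0.0, 0.001] -> [0.571, 0.189, 0.016, 0.279]
```

View pics/w9c.png

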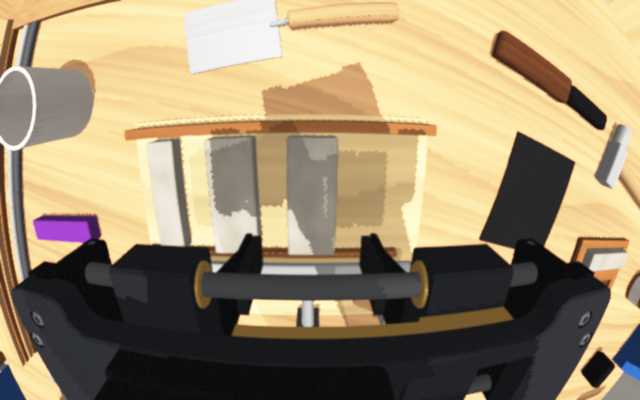

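The wrist view shows the bar still open and three stones left: narrow at (168,195), wide at (232,195), and wide at (312,197), which is centred between the fingers. The first stone is in the tray at (604,258).

Request:
{"op": "play_rows", "data": {"motion": [[0.011, 0.008, 0.3, 0, 0, 0, 66], [0.011, 0.008, 0.555, 0, 0, 0, 66], [0.011, 0.008, 0.555, 0, 0, 0, 66], [0.011, 0.008, 0.555, 0, 0, 0, 66], [0.011, 0.008, 0.555, 0, 0, 0, 66]]}}

```text
time: 22.95
ee_pos: [0.5725, 0.1909, 0.0188]
eef_rot: [0.99, 0.14, 0.002, -0.0]
ft_force: [0.2, 0.0, -0.2]
width: 0.0576
```

Request:
{"op": "play_rows", "data": {"motion": [[0, 0, 0, 0, 0, 0, 20], [0, 0, 0, 0, 0, 0, 20], [0, 0, 0, 0, 0, 0, 20], [0, 0, 0, 0, 0, 0, 20], [0, 0, 0, 0, 0, 0, 20]]}}

```text
time: 23.58
ee_pos: [0.5713, 0.1902, 0.017]
eef_rot: [0.99, 0.139, 0.0, 0.0]
ft_force: [-1.1, -1.1, 6.0]
width: 0.0432
```

Request:
{"op": "play_rows", "data": {"motion": [[0, 0, -0.1, 0, 0, 0, 20], [0, 0, -0.3, 0, 0, 0, 20], [0, 0, -0.6, 0, 0, 0, 20], [0, 0, -0.6, 0, 0, 0, 20], [0, 0, -0.6, 0, 0, 0, 20]]}}

```text
time: 24.2
ee_pos: [0.5706, 0.19, 0.1365]
eef_rot: [0.99, 0.14, 0.0, 0.0]
ft_force: [0.3, 0.2, -2.7]
width: 0.0432
```

Run:
```python
from h import *
c,R,s=pose();print(c,s["width"],s["ft_force"])
plan((.54,-.05,.14,.24),(.439,-.2587,.1,.2012))
```

```text
[0.57064522 0.19002465 0.13645229 0.28012958] 0.04319536264267274 [ 0.27675445  0.24756043 -2.73345906]
[-0.431, 1.0, -0.016] [0.0, -0.0, 0.023] -> [0.543, -0.026, 0.14, 0.244]
[-0.044, 0.113, -0.002] [0.0, 0.0, 0.003] -> [0.54, -0.05, 0.14, 0.24]
[-0.739, 0.894, 0.2] [0.0, 0.0, 0.025] -> [0.439, -0.259, 0.1, 0.201]
```

Request:
{"op": "play_rows", "data": {"motion": [[-0.43, 1, -0.02, 0, 0, 0.02, 20], [-0.43, 1, -0.02, 0, 0, 0.02, 20], [-0.43, 1, -0.02, 0, 0, 0.02, 20], [-0.43, 1, -0.02, 0, 0, 0.02, 20], [-0.43, 1, -0.02, 0, 0, 0.02, 20]]}}

```text
time: 24.82
ee_pos: [0.5422, -0.0291, 0.1389]
eef_rot: [0.993, 0.122, -0.001, 0.0]
ft_force: [0.7, 0.7, -1.8]
width: 0.0431
```

Request:
{"op": "play_rows", "data": {"motion": [[-0.78, 1, 0.2, 0, 0, 0.026, 20], [-0.78, 1, 0.2, 0, 0, 0.026, 20], [-0.78, 1, 0.2, 0, 0, 0.026, 20], [-0.78, 1, 0.2, 0, 0, 0.026, 20], [-0.78, 1, 0.2, 0, 0, 0.026, 20]]}}

```text
time: 25.45
ee_pos: [0.4386, -0.261, 0.0985]
eef_rot: [0.995, 0.101, -0.002, -0.0]
ft_force: [1.5, 0.8, -1.9]
width: 0.0433
```

Request:
{"op": "play_rows", "data": {"motion": [[0, 0, 0, 0, 0, 0, 20], [0, 0, 0, 0, 0, 0, 20], [0, 0, 0, 0, 0, 0, 20]]}}

```text
time: 25.82
ee_pos: [0.4424, -0.2566, 0.1003]
eef_rot: [0.994, 0.105, 0.0, -0.0]
ft_force: [-0.4, -0.7, -1.7]
width: 0.0433
```

Run:
```python
from h import *
c,R,s=pose();print(c,s["width"],s["ft_force"])
look("w10",[("wide_pocket_a",.006),("wide_stone_a",.1),("narrow_stone_a",.017)])
plan((.439,-.2587,.0175,.2012))
```

```text
[ 0.44239851 -0.25655546  0.10032594  0.21037433] 0.043328621273436 [-0.37052879 -0.65375139 -1.6613307 ]
wide_pocket_a [([398.3, 210.0], [0.4518, -0.3341], 0.87), ([86.4, 215.1], [0.3774, -0.0224], 0.23)]
wide_stone_a [([312.5, 253.2], [0.4407, -0.257], 0.72), ([84.8, 215.8], [0.4288, -0.1], 0.52)]
narrow_stone_a [([362.8, 22.5], [0.5992, -0.264], 0.82), ([24.8, 132.3], [0.4582, 0.0721], 0.23)]
[-0.015, 0.002, 0.414] [0.0, -0.0, 0.005] -> [0.439, -0.259, 0.018, 0.201]
```

Request:
{"op": "play_rows", "data": {"motion": [[-0.015, 0.002, 0.1, 0, 0, 0.006, 20], [-0.015, 0.002, 0.25, 0, 0, 0.006, 20], [-0.015, 0.002, 0.34, 0, 0, 0.006, 20], [-0.015, 0.002, 0.38, 0, 0, 0.006, 20], [-0.015, 0.002, 0.412, 0, 0, 0.006, 20]]}}

```text
time: 26.65
ee_pos: [0.4391, -0.2592, 0.018]
eef_rot: [0.995, 0.099, 0.0, 0.0]
ft_force: [-0.3, -0.3, -1.4]
width: 0.0434
```

Request:
{"op": "play_rows", "data": {"motion": [[0, 0, 0, 0, 0, 0, 20], [0, 0, 0, 0, 0, 0, 20], [0, 0, 0, 0, 0, 0, 20]]}}

```text
time: 27.02
ee_pos: [0.439, -0.2592, 0.0183]
eef_rot: [0.995, 0.099, 0.0, 0.0]
ft_force: [0.2, -0.3, -1.4]
width: 0.0435
```

Request:
{"op": "play_rows", "data": {"motion": [[0, 0, 0.005, 0, 0, 0, 20], [0, 0, 0.005, 0, 0, 0, 66], [0, 0, 0.005, 0, 0, 0, 66], [0, 0, 0.005, 0, 0, 0, 66], [0, 0, 0.005, 0, 0, 0, 66]]}}

```text
time: 27.65
ee_pos: [0.4388, -0.2591, 0.0169]
eef_rot: [0.995, 0.099, 0.0, 0.0]
ft_force: [0.5, 0.1, -0.7]
width: 0.0571
```

Request:
{"op": "play_rows", "data": {"motion": [[0, 0, -0.3, 0, 0, 0, 66], [0, 0, -0.6, 0, 0, 0, 66], [0, 0, -0.6, 0, 0, 0, 66], [0, 0, -0.6, 0, 0, 0, 66]]}}

```text
time: 28.15
ee_pos: [0.4384, -0.259, 0.1366]
eef_rot: [0.995, 0.099, -0.0, 0.0]
ft_force: [-1.0, -0.8, -0.1]
width: 0.0576
```

Run:
```python
from h import *
c,R,s=pose();print(c,s["width"],s["ft_force"])
look("w11",[("wide_stone_a",.017),("wide_pocket_a",.006)])
print(tf((.5617,.2239,.278),(0,.036)))
plan((.54,-.05,.14,.24),(.5512,.2600,.12,.279))
```

```text
[ 0.4384207  -0.25899298  0.1365576   0.19831402] 0.05764720090646655 [-1.03838981 -0.81768932 -0.05244215]
wide_stone_a [([313.1, 194.2], [0.4391, -0.2603], 0.82)]
wide_pocket_a [([387.9, 194.7], [0.4505, -0.3347], 0.67), ([349.7, 31.7], [0.5978, -0.2631], 0.51)]
[0.55182041 0.25851782]
[0.706, -0.922, -0.022] [-0.001, 0.001, -0.026] -> [0.54, -0.05, 0.14, 0.24]
[0.283, -1.0, 0.067] [0.0, 0.0, -0.017] -> [0.548, 0.158, 0.127, 0.266]
[0.152, -0.488, 0.033] [0.0, 0.0, -0.008] -> [0.551, 0.26, 0.12, 0.279]
```

Request:
{"op": "play_rows", "data": {"motion": [[0.7, -0.92, -0.02, 0, 0, -0.026, 66], [0.7, -0.92, -0.02, 0, 0, -0.026, 66], [0.7, -0.92, -0.02, 0, 0, -0.026, 66], [0.7, -0.92, -0.02, 0, 0, -0.026, 66], [0.7, -0.92, -0.02, 0, 0, -0.026, 66]]}}

```text
time: 28.92
ee_pos: [0.5401, -0.0467, 0.1398]
eef_rot: [0.992, 0.122, -0.0, -0.001]
ft_force: [-0.5, -0.5, 0.6]
width: 0.0572
```

Request:
{"op": "play_rows", "data": {"motion": [[0.28, -1, 0.067, 0, 0, -0.017, 66], [0.28, -1, 0.067, 0, 0, -0.017, 66], [0.28, -1, 0.067, 0, 0, -0.017, 66], [0.28, -1, 0.067, 0, 0, -0.017, 66], [0.28, -1, 0.067, 0, 0, -0.017, 66]]}}

```text
time: 29.55
ee_pos: [0.5459, 0.1574, 0.1264]
eef_rot: [0.991, 0.134, -0.001, -0.0]
ft_force: [-0.2, 0.1, 0.3]
width: 0.0579
```

Request:
{"op": "play_rows", "data": {"motion": [[0.15, -0.49, 0.033, 0, 0, -0.008, 66], [0.15, -0.49, 0.033, 0, 0, -0.008, 66], [0.15, -0.49, 0.033, 0, 0, -0.008, 66], [0.15, -0.49, 0.033, 0, 0, -0.008, 66], [0.15, -0.49, 0.033, 0, 0, -0.008, 66]]}}

```text
time: 30.18
ee_pos: [0.5507, 0.2564, 0.1207]
eef_rot: [0.991, 0.137, -0.0, 0.001]
ft_force: [1.3, 0.1, 0.1]
width: 0.0575
```

```bash
cat >> h.py <<'E'
def blob(p,label,z,near,fish=True):
    """min-area rect of the region's outline put on plane z: centre, yaw, size; of the one nearest to near"""
    best=None
    for d in eyes.regions_of(p,label):
        c,_=cv2.findContours(d["region"].astype(np.uint8),cv2.RETR_EXTERNAL,cv2.CHAIN_APPROX_NONE)
        if not c: continue
        w=unproj(p,max(c,key=cv2.contourArea)[:,0],z,fish)[:,:2]
        b=cv2.boxPoints(cv2.minAreaRect((w*1e4).astype(np.float32)))/1e4
        m=b.mean(0); k=np.linalg.norm(m-near)
        e=[b[1]-b[0],b[2]-b[1]]; e.sort(key=np.linalg.norm)
        if best is None or k<best[0]: best=(k,m,np.arctan2(e[1][1],e[1][0])%np.pi,[np.linalg.norm(v) for v in e[::-1]],d["p"])
    return best
E
python3 - <<'E'
from h import *
c,R,s=pose();print(c,s["width"],s["ft_force"])
p=look("w12",[("wide_stone_a",.017),("narrow_stone_a",.017)])
print(blob(p,"wide_stone_a",.028,[.551,.26]));print(blob(p,"narrow_stone_a",.028,[.532,.327]))
print(np.round(proj(p,[*tf((.551,.26,.279),(0,.022)),.028],True),1),np.round(proj(p,[*tf((.551,.26,.279),(0,-.022)),.028],True),1))
plan((.5512,.2600,.0155,.279))
E
```

```text
[0.55068137 0.25638981 0.12065511 0.27537762] 0.05750786455275003 [1.27952098 0.08593909 0.13587269]
wide_stone_a []
narrow_stone_a [([571.9, 203.3], [0.6315, -0.0464], 0.72), ([235.0, 202.2], [0.5291, 0.3233], 0.65), ([103.5, 235.1], [0.4484, 0.4672], 0.65), ([111.3, 95.8], [0.5993, 0.4729], 0.6)]
(np.float64(0.0006155893361791236), array([0.5515502 , 0.26027608], dtype=float32), np.float32(0.29691046), [np.float32(0.11230092), np.float32(0.04582337)], 0.72)
(np.float64(0.004400722788300273), array([0.53421205, 0.32319564], dtype=float32), np.float32(0.29393303), [np.float32(0.11104661), np.float32(0.03270272)], 0.87)
[[282.3 201.8]] [[333.2 201.7]]
[0.007, -0.007, 0.527] [0.0, -0.0, -0.001] -> [0.551, 0.26, 0.016, 0.279]
```

Request:
{"op": "play_rows", "data": {"motion": [[0.007, -0.008, 0.3, 0, 0, 0, 66], [0.007, -0.008, 0.523, 0, 0, 0, 66], [0.007, -0.008, 0.523, 0, 0, 0, 66], [0.007, -0.008, 0.523, 0, 0, 0, 66], [0.007, -0.008, 0.523, 0, 0, 0, 66]]}}

```text
time: 31.05
ee_pos: [0.5522, 0.2616, 0.0186]
eef_rot: [0.99, 0.139, 0.002, -0.0]
ft_force: [-0.7, -0.0, -0.4]
width: 0.0576
```

Request:
{"op": "play_rows", "data": {"motion": [[0, 0, 0, 0, 0, 0, 20], [0, 0, 0, 0, 0, 0, 20], [0, 0, 0, 0, 0, 0, 20], [0, 0, 0, 0, 0, 0, 20], [0, 0, 0, 0, 0, 0, 20]]}}

```text
time: 31.68
ee_pos: [0.5513, 0.2607, 0.0169]
eef_rot: [0.99, 0.139, 0.0, 0.0]
ft_force: [-0.7, -1.9, 6.4]
width: 0.0436
```

Request:
{"op": "play_rows", "data": {"motion": [[0, 0, -0.1, 0, 0, 0, 20], [0, 0, -0.3, 0, 0, 0, 20], [0, 0, -0.6, 0, 0, 0, 20], [0, 0, -0.6, 0, 0, 0, 20], [0, 0, -0.6, 0, 0, 0, 20]]}}

```text
time: 32.3
ee_pos: [0.5506, 0.2608, 0.1365]
eef_rot: [0.99, 0.139, 0.0, 0.0]
ft_force: [-0.2, 0.7, -2.1]
width: 0.0433
```

Run:
```python
from h import *
c,R,s=pose();print(c,s["width"],s["ft_force"])
plan((.53,-.02,.14,.24),(.4535,-.3322,.11,.2012))
```

```text
[0.55060051 0.26075446 0.13648291 0.27858831] 0.04333466561000405 [-0.23915361  0.67670964 -2.11804364]
[-0.367, 1.0, -0.013] [0.0, -0.0, 0.019] -> [0.535, 0.048, 0.139, 0.249]
[-0.109, 0.325, -0.004] [0.0, 0.0, 0.006] -> [0.53, -0.02, 0.14, 0.24]
[-0.521, 1.0, 0.105] [0.0, 0.0, 0.017] -> [0.476, -0.239, 0.119, 0.213]
[-0.21, 0.431, 0.045] [0.0, 0.0, 0.007] -> [0.454, -0.332, 0.11, 0.201]
```

Request:
{"op": "play_rows", "data": {"motion": [[-0.37, 1, -0.01, 0, 0, 0.019, 20], [-0.37, 1, -0.01, 0, 0, 0.019, 20], [-0.37, 1, -0.01, 0, 0, 0.019, 20], [-0.37, 1, -0.01, 0, 0, 0.019, 20], [-0.37, 1, -0.01, 0, 0, 0.019, 20]]}}

```text
time: 32.92
ee_pos: [0.5337, 0.0453, 0.1369]
eef_rot: [0.993, 0.122, -0.001, 0.0]
ft_force: [0.4, 0.3, -1.5]
width: 0.0436
```

Request:
{"op": "play_rows", "data": {"motion": [[-0.11, 0.325, 0, 0, 0, 0.006, 20], [-0.11, 0.325, 0, 0, 0, 0.006, 20], [-0.11, 0.325, 0, 0, 0, 0.006, 20]]}}

```text
time: 33.3
ee_pos: [0.529, -0.0194, 0.1376]
eef_rot: [0.993, 0.119, -0.001, -0.0]
ft_force: [-0.2, 0.5, -1.9]
width: 0.043
```

Request:
{"op": "play_rows", "data": {"motion": [[-0.52, 1, 0.105, 0, 0, 0.017, 20], [-0.52, 1, 0.105, 0, 0, 0.017, 20], [-0.52, 1, 0.105, 0, 0, 0.017, 20], [-0.52, 1, 0.105, 0, 0, 0.017, 20], [-0.52, 1, 0.105, 0, 0, 0.017, 20]]}}

```text
time: 33.92
ee_pos: [0.475, -0.2404, 0.1164]
eef_rot: [0.995, 0.105, -0.001, -0.0]
ft_force: [0.4, 1.3, -1.8]
width: 0.0433
```

Request:
{"op": "play_rows", "data": {"motion": [[-0.21, 0.43, 0.045, 0, 0, 0.007, 20], [-0.21, 0.43, 0.045, 0, 0, 0.007, 20], [-0.21, 0.43, 0.045, 0, 0, 0.007, 20], [-0.21, 0.43, 0.045, 0, 0, 0.007, 20], [-0.21, 0.43, 0.045, 0, 0, 0.007, 20]]}}

```text
time: 34.55
ee_pos: [0.454, -0.3299, 0.1084]
eef_rot: [0.995, 0.102, 0.0, -0.0]
ft_force: [-0.7, -0.2, -1.9]
width: 0.0434
```

Run:
```python
from h import *
c,R,s=pose();print(c,s["width"],s["ft_force"])
p=look("w13",[("wide_pocket_a",.006),("narrow_pocket_a",.006),("wide_stone_a",.12)])
print(blob(p,"tray",.012,[.5,-.28]))
i=cv2.imread("pics/w13.png");cv2.imwrite("pics/w13c.png",cv2.resize(i[0:300,130:500],None,fx=1.8,fy=1.8,interpolation=cv2.INTER_CUBIC))
```

```text
[ 0.45400181 -0.32985291  0.10835486  0.20485558] 0.04337508545759432 [-0.71919814 -0.24480637 -1.94170558]
wide_pocket_a []
narrow_pocket_a [([267.5, 23.6], [0.599, -0.2613], 0.69), ([269.8, 92.1], [0.5398, -0.2758], 0.67)]
wide_stone_a [([312.0, 251.5], [0.4591, -0.3285], 0.94), ([235.9, 206.4], [0.4761, -0.2844], 0.85)]
(np.float64(0.014752554154940176), array([ 0.5147512 , -0.28020018], dtype=float32), np.float32(0.19911216), [np.float32(0.22918119), np.float32(0.14829715)], 0.61)
```

View pics/w13c.png

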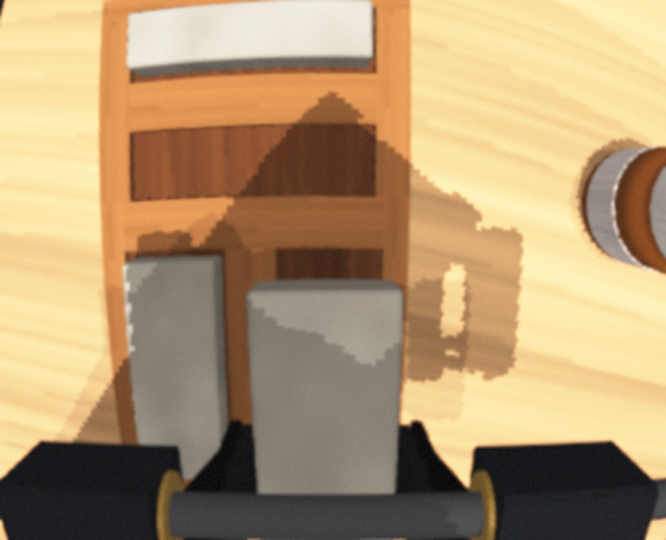

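Run:
```python
from h import *
p=load("w13"); o=lambda l:np.array(l)/1.8+[130,0]
pts=[((276,250),0,-.012),((383,249),0,-.062),((132,131),.058,.058),((375,125),.058,-.058),((376,196),.024,-.058),((133,201),.024,.058)]
w=unproj(p,o([a[0] for a in pts]),.012,True)[:,:2]
q,e=fit2([a[1:] for a in pts],w);print("tray",q,e)
for a,b in zip(pts,w):print(a[1:],np.round((b-tf((.50324,-.28338,.2012),a[1:]))*1e3,1))
for nm,t in(("na",(.041,0)),("nb",(.099,0)),("wa",(-.058,.037)),("wb",(-.058,-.037))):print(nm,tf(q,t))
print(pose()[0]);plan((.4535,-.3315,.0178,.1995))
```

```text
tray [ 0.50169867 -0.28345154  0.19647487] 0.0006329739458682686
(0, -0.012) [-2.5 -0.1]
(0, -0.062) [-1.9  0.3]
(0.058, 0.058) [-0.9 -1.1]
(0.058, -0.058) [-2.1  0.7]
(0.024, -0.058) [-1.2  0.1]
(0.024, 0.058) [-0.9 -1.1]
na [ 0.54190986 -0.2754478 ]
nb [ 0.59879399 -0.26412543]
wa [ 0.43759165 -0.25848576]
wb [ 0.45203743 -0.33106206]
[ 0.45297953 -0.33162949  0.10836947  0.20211539]
[0.003, -0.0, 0.453] [0.0, -0.0, 0.002] -> [0.454, -0.332, 0.018, 0.2]
```

Request:
{"op": "play_rows", "data": {"motion": [[0, -0.001, 0.1, 0, 0, 0.002, 20], [0, -0.001, 0.25, 0, 0, 0.002, 20], [0, -0.001, 0.36, 0, 0, 0.002, 20], [0, -0.001, 0.42, 0, 0, 0.002, 20], [0, -0.001, 0.453, 0, 0, 0.002, 20]]}}

```text
time: 35.42
ee_pos: [0.4528, -0.3318, 0.0174]
eef_rot: [0.995, 0.099, -0.0, -0.0]
ft_force: [-0.0, -0.3, -1.4]
width: 0.0435
```

Request:
{"op": "play_rows", "data": {"motion": [[0, 0, 0, 0, 0, 0, 20], [0, 0, 0, 0, 0, 0, 20], [0, 0, 0, 0, 0, 0, 20]]}}

```text
time: 35.8
ee_pos: [0.453, -0.3321, 0.0182]
eef_rot: [0.995, 0.099, 0.0, 0.0]
ft_force: [0.4, 0.2, -1.4]
width: 0.0438
```

Request:
{"op": "play_rows", "data": {"motion": [[0, 0, 0.005, 0, 0, 0, 20], [0, 0, 0.005, 0, 0, 0, 63], [0, 0, 0.005, 0, 0, 0, 63], [0, 0, 0.005, 0, 0, 0, 63], [0, 0, 0.005, 0, 0, 0, 63]]}}

```text
time: 36.42
ee_pos: [0.4527, -0.3319, 0.0167]
eef_rot: [0.995, 0.099, 0.0, 0.0]
ft_force: [-0.8, 0.5, -0.4]
width: 0.055
```

Request:
{"op": "play_rows", "data": {"motion": [[0, 0, -0.3, 0, 0, 0, 63], [0, 0, -0.6, 0, 0, 0, 63], [0, 0, -0.6, 0, 0, 0, 60], [0, 0, -0.6, 0, 0, 0, 60]]}}

```text
time: 36.92
ee_pos: [0.4524, -0.3318, 0.1364]
eef_rot: [0.995, 0.099, -0.0, 0.0]
ft_force: [0.0, -0.4, -0.2]
width: 0.0521
```

Run:
```python
from h import *
c,R,s=pose();print(c,s["width"],s["ft_force"])
p=look("w14",[("wide_stone_a",.017),("narrow_stone_a",.017)])
print(blob(p,"wide_stone_a",.028,[.453,-.331]))
print(tf((.5617,.2239,.278),(0,.108)))
plan((.54,-.08,.14,.23),(.532,.3265,.12,.28))
```

```text
[ 0.45243739 -0.33178354  0.1363518   0.1983188 ] 0.0521417550466894 [ 0.00557234 -0.44059594 -0.17248878]
wide_stone_a [([312.5, 192.4], [0.4547, -0.3321], 0.96), ([238.0, 193.3], [0.4399, -0.2621], 0.75)]
narrow_stone_a [([272.0, 25.0], [0.6013, -0.2654], 0.62)]
(np.float64(0.0003083769213361226), array([ 0.45313203, -0.33127868], dtype=float32), np.float32(0.21434782), [np.float32(0.11092179), np.float32(0.044859387)], 0.88)
[0.53206124 0.32775347]
[0.592, -1.0, -0.02] [-0.001, 0.001, -0.018] -> [0.529, -0.112, 0.139, 0.226]
[0.09, -0.143, -0.003] [0.0, 0.0, -0.003] -> [0.54, -0.08, 0.14, 0.23]
[0.213, -1.0, 0.05] [0.0, 0.0, -0.016] -> [0.536, 0.124, 0.13, 0.255]
[0.236, -0.982, 0.05] [0.0, 0.0, -0.016] -> [0.532, 0.326, 0.12, 0.28]
```

Request:
{"op": "play_rows", "data": {"motion": [[0.59, -1, -0.02, 0, 0, -0.018, 60], [0.59, -1, -0.02, 0, 0, -0.018, 60], [0.59, -1, -0.02, 0, 0, -0.018, 60], [0.59, -1, -0.02, 0, 0, -0.018, 60], [0.59, -1, -0.02, 0, 0, -0.018, 60]]}}

```text
time: 37.75
ee_pos: [0.5297, -0.108, 0.1401]
eef_rot: [0.993, 0.116, -0.0, -0.001]
ft_force: [-0.1, -1.1, 0.3]
width: 0.0523
```

Request:
{"op": "play_rows", "data": {"motion": [[0.3, -1, 0.05, 0, 0, -0.019, 60], [0.3, -1, 0.05, 0, 0, -0.019, 60], [0.3, -1, 0.05, 0, 0, -0.019, 60], [0.3, -1, 0.05, 0, 0, -0.019, 60], [0.3, -1, 0.05, 0, 0, -0.019, 60]]}}

```text
time: 38.38
ee_pos: [0.542, 0.0967, 0.1299]
eef_rot: [0.992, 0.129, -0.001, -0.0]
ft_force: [-1.5, -0.2, 0.2]
width: 0.0518
```

Request:
{"op": "play_rows", "data": {"motion": [[0.24, -1, 0.05, 0, 0, -0.016, 60], [0.24, -1, 0.05, 0, 0, -0.016, 60], [0.24, -1, 0.05, 0, 0, -0.016, 60], [0.24, -1, 0.05, 0, 0, -0.016, 60], [0.24, -1, 0.05, 0, 0, -0.016, 60]]}}

```text
time: 39.0
ee_pos: [0.5385, 0.3005, 0.1199]
eef_rot: [0.99, 0.14, -0.001, 0.0]
ft_force: [0.7, -0.8, -0.8]
width: 0.0521
```

Run:
```python
from h import *
c,R,s=pose();print(c,s["width"],s["joint_positions"][6])
p=look("w15",[("narrow_stone_a",.017)])
print(blob(p,"narrow_stone_a",.028,[.532,.326]))
plan((.532,.3262,.07,.282))
```

```text
[0.53848318 0.30048135 0.11987347 0.28158548] 0.05213115720770753 -2.089090523785734
narrow_stone_a [([129.6, 235.6], [0.4468, 0.4745], 0.92)]
(np.float64(0.0019926544894878235), array([0.5336107 , 0.32482684], dtype=float32), np.float32(0.28785962), [np.float32(0.11208381), np.float32(0.02961509)], 0.82)
[0.003, -0.145, 0.252] [0.001, 0.0, -0.003] -> [0.532, 0.326, 0.07, 0.282]
```

Request:
{"op": "play_rows", "data": {"motion": [[0.006, -0.142, 0.25, 0, 0, 0, 60], [0.006, -0.142, 0.25, 0, 0, 0, 60], [0.006, -0.142, 0.25, 0, 0, 0, 60], [0.006, -0.142, 0.25, 0, 0, 0, 60]]}}

```text
time: 39.65
ee_pos: [0.5331, 0.328, 0.0721]
eef_rot: [0.99, 0.139, 0.001, 0.0]
ft_force: [0.6, -0.3, 0.8]
width: 0.0525
```

Run:
```python
from h import *
p=look("w16",[("narrow_stone_a",.017)])
print(blob(p,"narrow_stone_a",.028,[.532,.326]))
print(pose()[0]);plan((.533,.3258,.0165,.282))
```

```text
narrow_stone_a [([131.7, 262.5], [0.4453, 0.4721], 0.86), ([315.8, 221.6], [0.5314, 0.3245], 0.61), ([437.7, 209.6], [0.5666, 0.2347], 0.29)]
(np.float64(0.008753314322190458), array([0.54055685, 0.32784414], dtype=float32), np.float32(0.2990507), [np.float32(0.09810869), np.float32(0.027981924)], 0.6)
[0.53228347 0.32863001 0.071595   0.28063341]
[-0.001, 0.015, 0.275] [0.0, -0.001, -0.001] -> [0.533, 0.326, 0.016, 0.282]
```

Request:
{"op": "play_rows", "data": {"motion": [[0.002, 0.012, 0.15, 0, 0, 0, 60], [0.002, 0.012, 0.273, 0, 0, 0, 60], [0.002, 0.012, 0.273, 0, 0, 0, 60], [0.002, 0.012, 0.273, 0, 0, 0, 60]]}}

```text
time: 40.3
ee_pos: [0.5331, 0.3274, 0.0173]
eef_rot: [0.99, 0.14, 0.001, -0.0]
ft_force: [0.2, 0.6, 0.8]
width: 0.0524
```

Request:
{"op": "play_rows", "data": {"motion": [[0, 0, 0, 0, 0, 0, 10], [0, 0, 0, 0, 0, 0, 10], [0, 0, 0, 0, 0, 0, 10], [0, 0, 0, 0, 0, 0, 10], [0, 0, 0, 0, 0, 0, 10]]}}

```text
time: 40.92
ee_pos: [0.5328, 0.3267, 0.0163]
eef_rot: [0.99, 0.14, 0.0, 0.0]
ft_force: [0.4, -3.8, 5.6]
width: 0.0271
```

Request:
{"op": "play_rows", "data": {"motion": [[0, 0, -0.1, 0, 0, 0, 10], [0, 0, -0.3, 0, 0, 0, 10], [0, 0, -0.6, 0, 0, 0, 10], [0, 0, -0.6, 0, 0, 0, 10], [0, 0, -0.6, 0, 0, 0, 10]]}}

```text
time: 41.55
ee_pos: [0.5323, 0.3269, 0.1363]
eef_rot: [0.99, 0.14, 0.0, 0.0]
ft_force: [-1.2, 0.3, -2.3]
width: 0.0273
```

Run:
```python
from h import *
c,R,s=pose();print(c,s["width"],s["ft_force"])
plan((.565,.12,.15,.8),(.565,-.09,.15,1.3),(.5425,-.2754,.11,1.769))
```

```text
[0.53228233 0.32691122 0.13633619 0.28184006] 0.02725343341804462 [-1.23335012  0.31180457 -2.27168458]
[-0.126, 1.0, -0.066] [0.0, -0.0, -0.317] -> [0.564, 0.128, 0.149, 0.78]
[-0.023, 0.032, -0.003] [0.0, 0.0, -0.012] -> [0.565, 0.12, 0.15, 0.8]
[-0.753, 0.732, -0.0] [0.0, 0.0, -0.318] -> [0.565, -0.09, 0.15, 1.3]
[-0.923, 0.14, 0.2] [0.0, 0.0, -0.299] -> [0.542, -0.275, 0.11, 1.769]
```

Request:
{"op": "play_rows", "data": {"motion": [[-0.126, 1, -0.066, 0, 0, -0.33, 10], [-0.126, 1, -0.066, 0, 0, -0.33, 10], [-0.126, 1, -0.066, 0, 0, -0.33, 10], [-0.126, 1, -0.066, 0, 0, -0.33, 10], [-0.126, 1, -0.066, 0, 0, -0.33, 10]]}}

```text
time: 42.18
ee_pos: [0.5636, 0.1254, 0.148]
eef_rot: [0.922, 0.388, -0.001, 0.0]
ft_force: [-0.5, -0.0, -2.1]
width: 0.0275
```

Request:
{"op": "play_rows", "data": {"motion": [[-0.78, 0.76, 0, 0, 0, -0.318, 10], [-0.78, 0.76, 0, 0, 0, -0.318, 10], [-0.78, 0.76, 0, 0, 0, -0.318, 10], [-0.78, 0.76, 0, 0, 0, -0.318, 10], [-0.78, 0.76, 0, 0, 0, -0.318, 10]]}}

```text
time: 42.8
ee_pos: [0.5636, -0.0925, 0.1481]
eef_rot: [0.798, 0.603, -0.001, -0.001]
ft_force: [0.5, 0.7, -1.7]
width: 0.0274
```

Request:
{"op": "play_rows", "data": {"motion": [[-0.92, 0.14, 0.2, 0, 0, -0.299, 10], [-0.92, 0.14, 0.2, 0, 0, -0.299, 10], [-0.92, 0.14, 0.2, 0, 0, -0.299, 10], [-0.92, 0.14, 0.2, 0, 0, -0.299, 10], [-0.92, 0.14, 0.2, 0, 0, -0.299, 10]]}}

```text
time: 43.42
ee_pos: [0.5426, -0.2722, 0.1087]
eef_rot: [0.633, 0.774, 0.001, -0.001]
ft_force: [0.2, 0.8, -1.0]
width: 0.0275
```

Request:
{"op": "play_rows", "data": {"motion": [[0, 0, 0, 0, 0, 0, 10], [0, 0, 0, 0, 0, 0, 10]]}}

```text
time: 43.68
ee_pos: [0.5427, -0.2729, 0.1097]
eef_rot: [0.633, 0.774, 0.0, 0.0]
ft_force: [0.5, 0.3, -1.9]
width: 0.0272
```

Run:
```python
from h import *
c,R,s=pose();print(c,s["width"],s["ft_force"])
look("w17",[("narrow_pocket_a",.006),("narrow_stone_a",.11)])
plan((.5425,-.2752,.0175,1.769))
```

```text
[ 0.542706   -0.27289618  0.10966727  1.77173484] 0.02719072477373842 [ 0.4578287   0.27641687 -1.90228869]
narrow_pocket_a []
narrow_stone_a [([309.0, 253.3], [0.5418, -0.2736], 0.74), ([376.7, 205.4], [0.573, -0.2373], 0.64)]
[-0.005, 0.0, 0.46] [0.0, 0.0, 0.001] -> [0.542, -0.275, 0.018, 1.769]
```

Request:
{"op": "play_rows", "data": {"motion": [[-0.006, 0, 0.1, 0, 0, 0, 10], [-0.006, 0, 0.25, 0, 0, 0, 10], [-0.006, 0, 0.37, 0, 0, 0, 10], [-0.006, 0, 0.43, 0, 0, 0, 10], [-0.006, 0, 0.462, 0, 0, 0, 10]]}}

```text
time: 44.45
ee_pos: [0.5418, -0.2758, 0.0162]
eef_rot: [0.634, 0.774, -0.0, -0.001]
ft_force: [-20.8, 7.0, 49.3]
width: 0.0276
```

Request:
{"op": "play_rows", "data": {"motion": [[0, 0, 0, 0, 0, 0, 10], [0, 0, 0, 0, 0, 0, 10], [0, 0, 0, 0, 0, 0, 10]]}}

```text
time: 44.82
ee_pos: [0.5423, -0.2762, 0.0172]
eef_rot: [0.634, 0.774, 0.0, 0.0]
ft_force: [0.3, 0.4, -1.4]
width: 0.0277
```

Request:
{"op": "play_rows", "data": {"motion": [[0, 0, 0, 0, 0, 0, 45], [0, 0, 0, 0, 0, 0, 45], [0, 0, 0, 0, 0, 0, 45], [0, 0, 0, 0, 0, 0, 45]]}}

```text
time: 45.32
ee_pos: [0.5422, -0.276, 0.0169]
eef_rot: [0.634, 0.774, -0.0, 0.0]
ft_force: [0.9, -0.5, -0.6]
width: 0.0389
```

Request:
{"op": "play_rows", "data": {"motion": [[0, 0, -0.3, 0, 0, 0, 45], [-0.2, 0, -0.7, 0, 0, 0, 60], [-0.4, 0, -0.9, 0, 0, 0, 60], [-0.4, 0, -0.9, 0, 0, 0, 60], [-0.4, 0, -0.9, 0, 0, 0, 60]]}}

```text
time: 45.95
ee_pos: [0.5583, -0.3554, 0.1977]
eef_rot: [0.634, 0.773, 0.0, 0.001]
ft_force: [-0.1, 0.6, 0.2]
width: 0.0517
```

Run:
```python
from h import *
c,R,s=pose();print(c,s["width"],s["ft_force"])
p=look("w18",[("narrow_stone_a",.017),("wide_stone_a",.017)])
for l,n in(("narrow_stone_a",[.5425,-.2754]),("narrow_stone_a",[.6,-.264]),("wide_stone_a",[.438,-.259]),("wide_stone_a",[.453,-.331])):print(blob(p,l,.028,n))
i=cv2.imread("pics/w18.png");cv2.imwrite("pics/w18c.png",cv2.resize(i[0:300,130:500],None,fx=1.8,fy=1.8,interpolation=cv2.INTER_CUBIC))
q=eyes.camera("top")
for l,z in[("wedge",.016),("roller",.02)]:print(l,[(np.round(unproj(q,d["xy"],z)[0,:2],4).tolist(),round(float(d["p"]),2)) for d in eyes.landmark_of(q,l)][:4])
```

```text
[ 0.55825958 -0.35543352  0.19773503  1.76759155] 0.05166871195351698 [-0.09083917  0.62433528  0.21802444]
narrow_stone_a [([366.2, 108.5], [0.6022, -0.2628], 0.79), ([310.6, 108.3], [0.5423, -0.2757], 0.78), ([311.6, 109.6], [0.5436, -0.2769], 0.33)]
wide_stone_a [([225.8, 78.0], [0.4427, -0.2578], 0.94), ([310.2, 108.9], [0.542, -0.2764], 0.59), ([223.0, 143.4], [0.4519, -0.3318], 0.57)]
(np.float64(0.00039864788518027404), array([ 0.54210174, -0.2753824 ], dtype=float32), np.float32(1.7652394), [np.float32(0.1103306), np.float32(0.028571133)], 0.57)
(np.float64(0.002073997506513483), array([ 0.59807235, -0.26323473], dtype=float32), np.float32(1.7850531), [np.float32(0.10910737), np.float32(0.03072553)], 0.6)
(np.float64(0.0016565809939464728), array([ 0.43957403, -0.2584836 ], dtype=float32), np.float32(0.20788759), [np.float32(0.113467865), np.float32(0.045825675)], 0.98)
(np.float64(0.0008055643126983176), array([ 0.45361963, -0.33048522], dtype=float32), np.float32(0.21156247), [np.float32(0.113369375), np.float32(0.04666724)], 0.91)
wedge [([0.487, 0.0575], 0.69)]
roller [([0.448, -0.3356], 0.56), ([0.7159, -0.2801], 0.23)]
```

View pics/w18c.png

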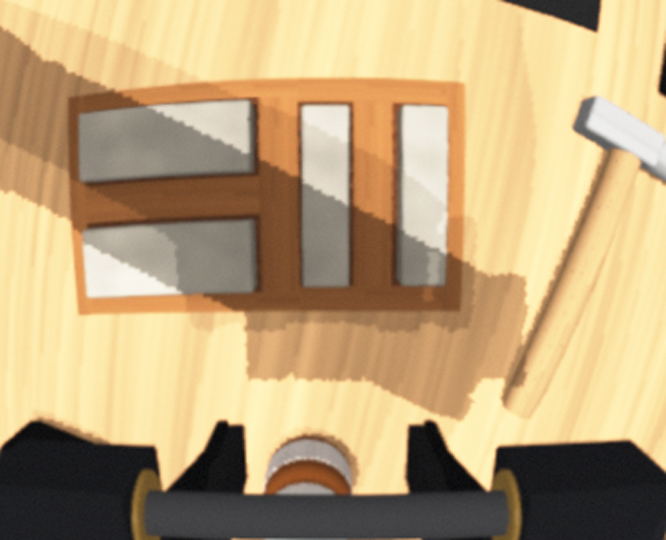

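All four stones lie in their pockets: crop wide (168,138) and (170,258), narrow (327,195) and (422,195). Next I'll go back to the wedge.

Run:
```python
from h import *
plan((.505,.0,.16,1.847))
```

```text
[1.0, 0.051, 0.103] [-0.0, -0.0, -0.028] -> [0.528, -0.156, 0.176, 1.813]
[0.786, 0.074, 0.081] [0.0, 0.0, -0.022] -> [0.505, 0.0, 0.16, 1.847]
```

Request:
{"op": "play_rows", "data": {"motion": [[1, 0.05, 0.1, 0, 0, -0.028, 70], [1, 0.05, 0.1, 0, 0, -0.028, 70], [1, 0.05, 0.1, 0, 0, -0.028, 70], [1, 0.05, 0.1, 0, 0, -0.028, 70], [1, 0.05, 0.1, 0, 0, -0.028, 70]]}}

```text
time: 47.08
ee_pos: [0.5283, -0.1561, 0.1771]
eef_rot: [0.616, 0.788, -0.0, 0.0]
ft_force: [-0.1, -0.1, -0.2]
width: 0.0606
```

Request:
{"op": "play_rows", "data": {"motion": [[0.77, 0.07, 0.08, 0, 0, -0.022, 70], [0.77, 0.07, 0.08, 0, 0, -0.022, 70], [0.77, 0.07, 0.08, 0, 0, -0.022, 70], [0.77, 0.07, 0.08, 0, 0, -0.022, 70], [0.77, 0.07, 0.08, 0, 0, -0.022, 70]]}}

```text
time: 47.7
ee_pos: [0.5056, -0.0057, 0.1609]
eef_rot: [0.604, 0.797, 0.0, 0.0]
ft_force: [0.6, 0.4, 1.1]
width: 0.0608
```

Run:
```python
from h import *
c,R,s=pose();print(c,s["width"])
p=look("w19",[("wedge",.016),("gap",.006),("roller",.02)])
i=cv2.imread("pics/w19.png");cv2.imwrite("pics/w19c.png",cv2.resize(i[40:240,200:460],None,fx=3,fy=3,interpolation=cv2.INTER_CUBIC))
```

```text
[ 0.50563145 -0.0056641   0.16091437  1.84498884] 0.06084027664822601
wedge [([312.5, 118.5], [0.4879, 0.0635], 0.58), ([498.0, 259.3], [0.7628, -0.0286], 0.19)]
gap [([312.0, 107.2], [0.4844, 0.0743], 0.84)]
roller [([282.6, 101.6], [0.4555, 0.072], 0.75)]
```

View pics/w19c.png

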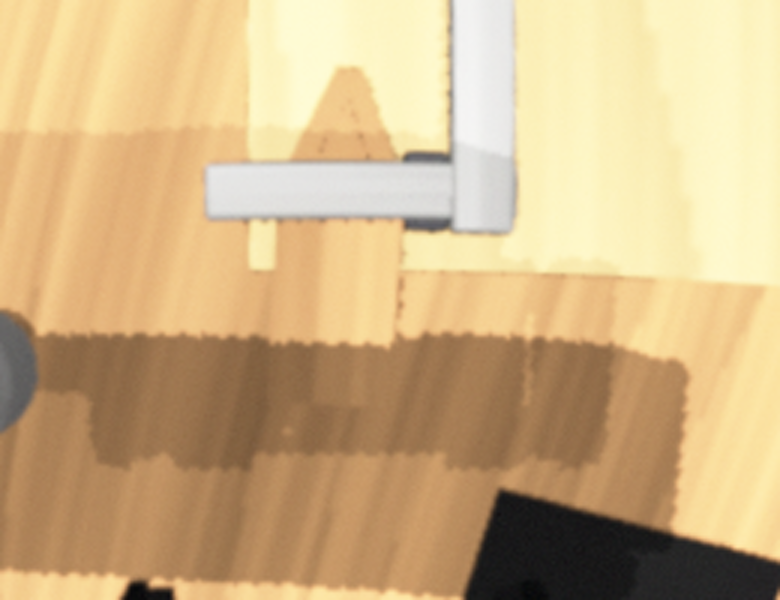

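The wedge is undisturbed, with its tip at crop (347,67), and the bar is still open. I'll grip it again where I released it and pull it straight out.

Run:
```python
from h import *
plan((.4922,.0464,.07,1.849),(.4922,.0464,.0105,1.849))
```

```text
[0.264, 0.007, 0.454] [0.0, -0.0, -0.002] -> [0.492, 0.046, 0.07, 1.849]
[0.0, 0.0, 0.298] [0.0, 0.0, -0.0] -> [0.492, 0.046, 0.011, 1.849]
```

Request:
{"op": "play_rows", "data": {"motion": [[0.262, 0.007, 0.45, 0, 0, -0.002, 64], [0.262, 0.007, 0.45, 0, 0, -0.002, 64], [0.262, 0.007, 0.45, 0, 0, -0.002, 64], [0.262, 0.007, 0.45, 0, 0, -0.002, 64], [0.262, 0.007, 0.45, 0, 0, -0.002, 64]]}}

```text
time: 48.52
ee_pos: [0.4932, 0.0462, 0.0721]
eef_rot: [0.602, 0.798, 0.0, 0.001]
ft_force: [-0.1, 0.2, 0.0]
width: 0.0557
```

Request:
{"op": "play_rows", "data": {"motion": [[0, 0, 0, 0, 0, 0, 64], [0, 0, 0, 0, 0, 0, 64]]}}

```text
time: 48.78
ee_pos: [0.4923, 0.0469, 0.0713]
eef_rot: [0.602, 0.799, 0.0, 0.0]
ft_force: [0.0, -0.1, -0.2]
width: 0.0553
```

Run:
```python
from h import *
c,R,s=pose();print(c,s["width"])
plan((.4922,.0464,.0105,1.849))
```

```text
[0.49227505 0.04688459 0.07125309 1.85025004] 0.055329310717403844
[-0.002, -0.001, 0.304] [0.0, 0.0, 0.001] -> [0.492, 0.046, 0.011, 1.849]
```

Request:
{"op": "play_rows", "data": {"motion": [[0, 0, 0.15, 0, 0, 0, 64], [0, 0, 0.26, 0, 0, 0, 64], [0, 0, 0.3, 0, 0, 0, 64], [0, 0, 0.3, 0, 0, 0, 64], [0, 0, 0.3, 0, 0, 0, 64]]}}

```text
time: 49.4
ee_pos: [0.4926, 0.0474, 0.0117]
eef_rot: [0.601, 0.799, 0.0, 0.001]
ft_force: [1.0, -0.4, 0.2]
width: 0.0559
```

Request:
{"op": "play_rows", "data": {"motion": [[0, 0, 0, 0, 0, 0, 20], [0, 0, 0, 0, 0, 0, 20], [0, 0, 0, 0, 0, 0, 20], [0, 0, 0, 0, 0, 0, 20], [0, 0, 0, 0, 0, 0, 20]], "squeeze": 55}}

```text
time: 50.02
ee_pos: [0.4919, 0.0469, 0.011]
eef_rot: [0.602, 0.799, -0.0, 0.0]
ft_force: [-1.9, -2.0, 5.7]
width: 0.0394
```

Request:
{"op": "play_rows", "data": {"motion": [[-0.04, 0, -0.004, 0, 0, 0, 20], [-0.1, 0, -0.005, 0, 0, 0, 20], [-0.17, 0, -0.005, 0, 0, 0, 20], [-0.25, 0, -0.005, 0, 0, 0, 20], [-0.33, 0, -0.005, 0, 0, 0, 20]]}}

```text
time: 50.65
ee_pos: [0.51, -0.0177, 0.0116]
eef_rot: [0.602, 0.799, -0.0, -0.0]
ft_force: [-0.5, 0.3, -1.2]
width: 0.0402
```

Request:
{"op": "play_rows", "data": {"motion": [[-0.1, 0, 0, 0, 0, 0, 20], [-0.2, 0, 0, 0, 0, 0, 20], [-0.3, 0, 0, 0, 0, 0, 20], [-0.3, 0, 0, 0, 0, 0, 20]]}}

```text
time: 51.15
ee_pos: [0.5271, -0.076, 0.0117]
eef_rot: [0.603, 0.798, -0.0, 0.0]
ft_force: [-0.3, -0.1, -0.8]
width: 0.0396
```

Request:
{"op": "play_rows", "data": {"motion": [[0, 0, -0.3, 0, 0, 0, 20], [0, 0, -0.5, 0, 0, 0, 20], [0, 0, -0.5, 0, 0, 0, 20], [0, 0, -0.5, 0, 0, 0, 20]]}}

```text
time: 51.65
ee_pos: [0.5263, -0.0735, 0.1112]
eef_rot: [0.601, 0.799, -0.0, -0.0]
ft_force: [0.7, -0.4, -0.4]
width: 0.0399
```

Run:
```python
from h import *
c,R,s=pose();print(c,s["width"],s["ft_force"])
p=look("w20",[("wedge",.11),("gap",.006),("roller",.02),("mat",.003)])
m=np.array([.6354,-.0635]);a=np.pi/2
g=m-np.array([np.cos(a),np.sin(a)])*.0335
for f in(1.8,):
    g=m-np.array([np.cos(f),np.sin(f)])*.0335;print(g);plan((*g,.07,f),(*g,.009,f))
i=cv2.imread("pics/w20.png");cv2.imwrite("pics/w20c.png",cv2.resize(i[0:260,150:500],None,fx=2,fy=2,interpolation=cv2.INTER_CUBIC))
```

```text
[ 0.52628226 -0.0734875   0.11119288  1.85132729] 0.03991886650589238 [ 0.66621994 -0.41702434 -0.37033928]
wedge [([312.8, 227.4], [0.5233, -0.0585], 0.9)]
gap [([312.4, 27.5], [0.4851, 0.0738], 0.76)]
roller [([292.9, 16.0], [0.4681, 0.0758], 0.68)]
mat [([421.6, 218.9], [0.6354, -0.0629], 0.9)]
[ 0.64301127 -0.0961239 ]
[-0.27, 0.53, 0.204] [-0.001, -0.001, 0.033] -> [0.643, -0.096, 0.07, 1.8]
[0.0, 0.0, 0.305] [0.0, 0.0, -0.0] -> [0.643, -0.096, 0.009, 1.8]
```

View pics/w20c.png

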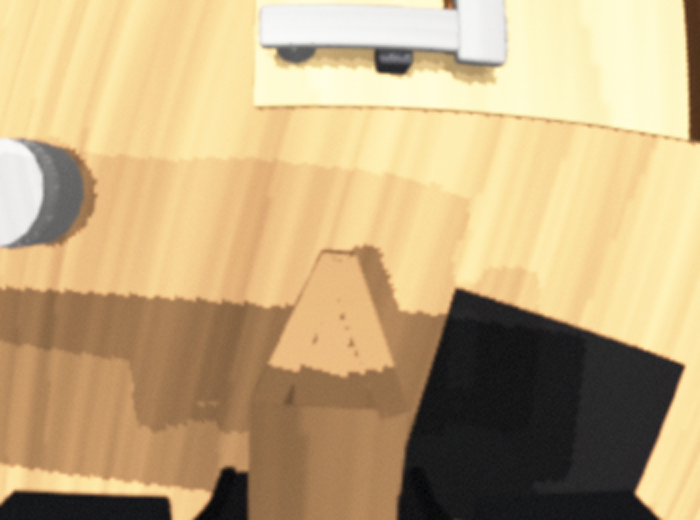

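The bar is shut: the arm's end lines up with the bed's edge at crop (260,25), and the roller is back by the block. Now I'll return the wedge to the mat.

Request:
{"op": "play_rows", "data": {"motion": [[-0.27, 0.53, 0, 0, 0, 0.033, 20], [-0.27, 0.53, 0.1, 0, 0, 0.033, 20], [-0.27, 0.53, 0.2, 0, 0, 0.033, 20], [-0.27, 0.53, 0.2, 0, 0, 0.033, 20], [-0.27, 0.53, 0.2, 0, 0, 0.033, 20]]}}

```text
time: 52.52
ee_pos: [0.6431, -0.0961, 0.0728]
eef_rot: [0.622, 0.783, -0.0, 0.0]
ft_force: [-0.1, -0.0, -0.7]
width: 0.0402
```

Request:
{"op": "play_rows", "data": {"motion": [[0, 0, 0, 0, 0, 0, 20], [0, 0, 0, 0, 0, 0, 20]]}}

```text
time: 52.78
ee_pos: [0.6437, -0.0967, 0.0729]
eef_rot: [0.622, 0.783, 0.0, 0.001]
ft_force: [0.5, 0.0, -0.8]
width: 0.0396
```

Run:
```python
from h import *
c,R,s=pose();print(c,s["width"])
plan((.6430,-.0960,.0087,1.8))
```

```text
[ 0.6436537  -0.09669612  0.07293045  1.7988195 ] 0.039648559605102274
[0.005, -0.003, 0.321] [0.001, 0.001, -0.001] -> [0.643, -0.096, 0.009, 1.8]
```

Request:
{"op": "play_rows", "data": {"motion": [[0.005, -0.003, 0.12, 0, 0, 0, 20], [0.005, -0.003, 0.24, 0, 0, 0, 20], [0.005, -0.003, 0.29, 0, 0, 0, 20], [0.005, -0.003, 0.317, 0, 0, 0, 20], [0.005, -0.003, 0.317, 0, 0, 0, 20]]}}

```text
time: 53.4
ee_pos: [0.6431, -0.0955, 0.0089]
eef_rot: [0.622, 0.783, 0.0, 0.0]
ft_force: [-0.5, 0.8, -0.6]
width: 0.0401
```

Request:
{"op": "play_rows", "data": {"motion": [[0, 0, 0, 0, 0, 0, 20], [0, 0, 0, 0, 0, 0, 20], [0, 0, 0, 0, 0, 0, 66], [0, 0, 0, 0, 0, 0, 66], [0, 0, 0, 0, 0, 0, 66]]}}

```text
time: 54.02
ee_pos: [0.6428, -0.0956, 0.0085]
eef_rot: [0.622, 0.783, -0.0, 0.0]
ft_force: [-1.0, 0.5, -0.1]
width: 0.0558
```

Request:
{"op": "play_rows", "data": {"motion": [[0, 0, 0, 0, 0, 0, 66], [0, 0, -0.3, 0, 0, 0, 66], [-0.1, 0, -0.7, 0, 0, 0, 66], [-0.25, 0, -0.9, 0, 0, 0, 66], [-0.25, 0, -0.9, 0, 0, 0, 66]]}}

```text
time: 54.65
ee_pos: [0.656, -0.1472, 0.1929]
eef_rot: [0.624, 0.782, 0.001, 0.003]
ft_force: [1.5, 0.2, -1.0]
width: 0.0576
```

Run:
```python
from h import *
c,R,s=pose();print(c,s["width"],s["ft_force"])
p=look("w21",[("wedge",.013),("mat",.003),("roller",.02)])
for l,n in(("wedge",[.635,-.063]),("mat",[.635,-.063])):print(blob(p,l,.023 if l=="wedge" else .003,n))
i=cv2.imread("pics/w21.png")[0:260,180:480]
q=eyes.camera("top");j=np.ascontiguousarray(q["image"][100:310,150:470,::-1]);
a=cv2.resize(i,(346,300));b=cv2.resize(j,(457,300),interpolation=cv2.INTER_CUBIC);cv2.imwrite("pics/w21c.png",np.hstack([a,b])[:,:800])
for l,z in[("roller",.02),("wedge",.013)]:print(l,[(np.round(unproj(q,d["xy"],z)[0,:2],4).tolist(),round(float(d["p"]),2)) for d in eyes.landmark_of(q,l)][:3])
```

```text
[ 0.65602783 -0.14724872  0.19293311  1.79508337] 0.057636908682648834 [ 1.52546771  0.1638719  -0.97137997]
wedge [([313.8, 116.3], [0.6441, -0.076], 0.6)]
mat [([310.7, 101.0], [0.6371, -0.0601], 0.8)]
roller [([134.9, 226.3], [0.4453, -0.2538], 0.28)]
(np.float64(0.016600088194090652), array([ 0.6402521 , -0.07874732], dtype=float32), np.float32(1.7254232), [np.float32(0.11082201), np.float32(0.040104367)], 0.77)
(np.float64(0.0018458921267637794), array([ 0.63408065, -0.06139934], dtype=float32), np.float32(0.026867572), [np.float32(0.13170531), np.float32(0.11071675)], 0.84)
roller [([0.6407, -0.0786], 0.73), ([0.4749, 0.0674], 0.7)]
wedge [([0.645, -0.0867], 0.57)]
```

View pics/w21c.png

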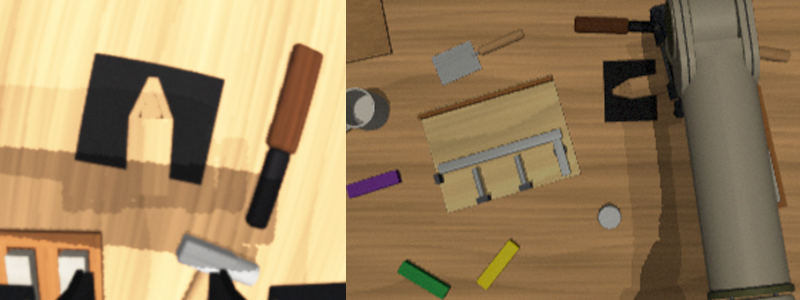

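The bar is shut and the rack is empty, but the wedge slipped in the grip and lies about 15 mm too far towards its tail. I'll regrip it and shift it.

Run:
```python
from h import *
p=load("w21"); o=lambda l:np.array(l)/1.153+[180,0]
w=unproj(p,o([(128,116),(172,118),(152,77)]),.023,True)[:,:2];print(w)
q,e=fit2([(.017,.02),(.017,-.02),(.055,0)],w);print(q,e)
f=q[2]; g=tf(q,(-.033,0)); d=np.array([.6354,-.0630])-q[:2];print(g,d)
plan((*g,.07,f),(*g,.0075,f))
```

```text
[[ 0.61670348 -0.06461707]
 [ 0.65637064 -0.05746842]
 [ 0.62998581 -0.02427436]]
[ 0.6395838  -0.07798856  1.74803119] 0.00023538450101096925
[ 0.64540197 -0.11047161] [-0.0041838   0.01498856]
[0.171, -0.002, 0.588] [-0.001, -0.0, 0.033] -> [0.645, -0.11, 0.07, 1.748]
[0.0, 0.0, 0.312] [0.0, 0.0, -0.0] -> [0.645, -0.11, 0.008, 1.748]
```

Request:
{"op": "play_rows", "data": {"motion": [[0.17, 0, 0.58, 0, 0, 0.033, 68], [0.17, 0, 0.58, 0, 0, 0.033, 68], [0.17, 0, 0.58, 0, 0, 0.033, 68], [0.17, 0, 0.58, 0, 0, 0.033, 68], [0.17, 0, 0.58, 0, 0, 0.033, 68]]}}

```text
time: 55.72
ee_pos: [0.6481, -0.1121, 0.0753]
eef_rot: [0.643, 0.766, 0.001, 0.002]
ft_force: [-0.0, 0.2, 0.9]
width: 0.0589
```

Request:
{"op": "play_rows", "data": {"motion": [[0, 0, 0.15, 0, 0, 0, 68], [0, 0, 0.3, 0, 0, 0, 68], [0, 0, 0.318, 0, 0, 0, 68], [0, 0, 0.318, 0, 0, 0, 68], [0, 0, 0.318, 0, 0, 0, 68]]}}

```text
time: 56.35
ee_pos: [0.6475, -0.1113, 0.0107]
eef_rot: [0.642, 0.767, 0.001, 0.001]
ft_force: [0.8, -0.5, 0.7]
width: 0.0591
```

Request:
{"op": "play_rows", "data": {"motion": [[0, 0, 0, 0, 0, 0, 20], [0, 0, 0, 0, 0, 0, 20], [0, 0, 0, 0, 0, 0, 20], [0, 0, 0, 0, 0, 0, 20], [0, 0, 0, 0, 0, 0, 20]]}}

```text
time: 56.98
ee_pos: [0.6465, -0.1112, 0.0091]
eef_rot: [0.642, 0.767, -0.0, 0.0]
ft_force: [-1.7, 0.1, 3.1]
width: 0.0392
```

Run:
```python
from h import *
c,R,s=pose();print(c,s["width"],s["ft_force"])
t=c[:2]+[-.0042,.0150]
plan((*c[:2],c[2]+.01,c[3]),(*t,c[2]+.01,c[3]),(*t,c[2],c[3]))
```

```text
[ 0.64650376 -0.11123023  0.00910913  1.74709976] 0.03921295333668941 [-1.6767838   0.07111419  3.13286515]
[-0.0, 0.0, -0.05] [0.0, 0.0, 0.0] -> [0.647, -0.111, 0.019, 1.747]
[0.078, -0.008, -0.0] [0.0, 0.0, -0.0] -> [0.642, -0.096, 0.019, 1.747]
[0.0, 0.0, 0.05] [0.0, 0.0, -0.0] -> [0.642, -0.096, 0.009, 1.747]
```

Request:
{"op": "play_rows", "data": {"motion": [[0, 0, -0.05, 0, 0, 0, 20], [0.08, -0.013, -0.05, 0, 0, 0, 20], [0.08, -0.013, -0.05, 0, 0, 0, 20], [0.08, -0.013, -0.02, 0, 0, 0, 20], [0.08, -0.013, 0.001, 0, 0, 0, 20]]}}

```text
time: 57.6
ee_pos: [0.6408, -0.0963, 0.0089]
eef_rot: [0.642, 0.766, -0.001, -0.0]
ft_force: [-16.8, -0.8, 39.4]
width: 0.0395
```

Request:
{"op": "play_rows", "data": {"motion": [[0, 0, 0, 0, 0, 0, 20], [0, 0, 0, 0, 0, 0, 20], [0, 0, 0, 0, 0, 0, 66], [0, 0, 0, 0, 0, 0, 66], [0, 0, 0, 0, 0, 0, 66]]}}

```text
time: 58.22
ee_pos: [0.6409, -0.096, 0.0083]
eef_rot: [0.642, 0.767, -0.0, -0.0]
ft_force: [0.4, 0.0, 0.0]
width: 0.0554
```

Request:
{"op": "play_rows", "data": {"motion": [[0, 0, 0, 0, 0, 0, 66], [0, 0, -0.3, 0, 0, 0, 66], [-0.1, 0, -0.7, 0, 0, 0, 66], [-0.25, 0, -0.9, 0, 0, 0, 66], [-0.25, 0, -0.9, 0, 0, 0, 66]]}}

```text
time: 58.85
ee_pos: [0.6517, -0.1481, 0.1931]
eef_rot: [0.644, 0.765, 0.001, 0.003]
ft_force: [0.2, -0.3, -1.0]
width: 0.0577
```

Run:
```python
from h import *
c,R,s=pose();print(c,s["width"],s["ft_force"])
p=look("w22",[("wedge",.013),("mat",.003)])
for l,n in(("wedge",[.635,-.063]),("mat",[.635,-.063])):print(blob(p,l,.023 if l=="wedge" else .003,n))
i=cv2.imread("pics/w22.png")[0:260,180:480];cv2.imwrite("pics/w22c.png",cv2.resize(i,None,fx=2,fy=2,interpolation=cv2.INTER_CUBIC))
plan((.62,-.35,.3,1.4))
```

```text
[ 0.6516761  -0.14814212  0.19306437  1.74316762] 0.05769366420297501 [ 0.24460543 -0.26330692 -1.03780434]
wedge [([312.5, 104.5], [0.6398, -0.0638], 0.76), ([427.9, 103.5], [0.7686, -0.0348], 0.34)]
mat []
(np.float64(0.0005597320072350635), array([ 0.63527536, -0.06348731], dtype=float32), np.float32(1.7345016), [np.float32(0.1093679), np.float32(0.03887994)], 0.97)
(np.float64(0.03384872529477254), array([ 0.66878194, -0.06087468], dtype=float32), np.float32(1.6167285), [np.float32(0.11012781), np.float32(0.064342886)], 0.87)
[-0.988, -0.326, -0.566] [-0.002, -0.001, 0.222] -> [0.62, -0.35, 0.3, 1.4]
```

View pics/w22c.png

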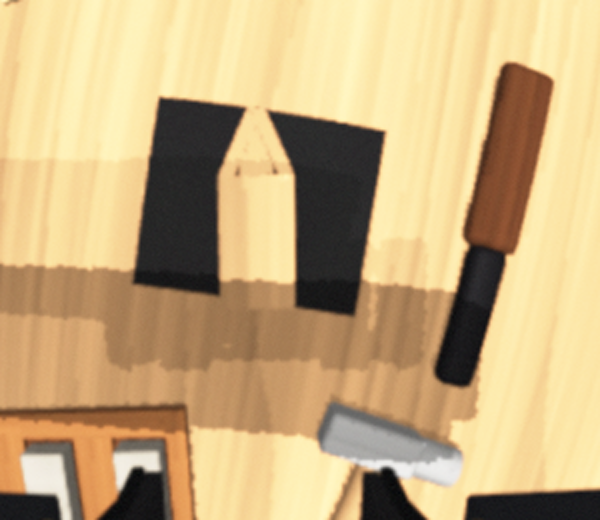

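The wedge now lies flat in the middle of the mat, at (0.635,-0.0635) against a mat centre of (0.635,-0.063). I'll back off and run one last numeric check.

Request:
{"op": "play_rows", "data": {"motion": [[-0.6, 0, -0.4, 0, 0, 0, 66], [-0.9, 0, -0.5, 0, 0, 0, 66], [-0.9, 0, -0.5, 0, 0, 0, 66], [-0.9, 0, -0.5, 0, 0, 0, 66], [-0.9, 0, -0.5, 0, 0, 0, 66]]}}

```text
time: 59.72
ee_pos: [0.6815, -0.3226, 0.2871]
eef_rot: [0.642, 0.766, -0.0, -0.001]
ft_force: [0.6, 0.1, -0.9]
width: 0.0578
```

Run:
```python
from h import *
c,R,s=pose();print(c,s["time"],s["ft_force"])
p=eyes.camera("wrist")
for l,n in(("narrow_stone_a",[.5425,-.2754]),("narrow_stone_a",[.6,-.264]),("wide_stone_a",[.438,-.259]),("wide_stone_a",[.453,-.331])):print(l,blob(p,l,.028,n))
q=eyes.camera("side")
for l,z in(("roller",.02),("wedge",.013),("wide_stone_a",.017),("narrow_stone_a",.017)):print(l,[(np.round(unproj(q,d["xy"],z)[0,:2],4).tolist(),round(float(d["p"]),2)) for d in eyes.landmark_of(q,l)][:6])
from bench import job
```

```text
[ 0.68149379 -0.32258286  0.28710476  1.74635824] 59.725 [ 0.64587449  0.12629385 -0.89902072]
narrow_stone_a (np.float64(0.0022836452738460938), array([ 0.5447833 , -0.27535996], dtype=float32), np.float32(1.7729149), [np.float32(0.11042256), np.float32(0.033640996)], 0.81)
narrow_stone_a (np.float64(0.0017050987318327374), array([ 0.60170186, -0.2638949 ], dtype=float32), np.float32(1.7727755), [np.float32(0.10881807), np.float32(0.031343203)], 0.68)
wide_stone_a (np.float64(0.003883569117887406), array([ 0.44168544, -0.2577754 ], dtype=float32), np.float32(0.18630432), [np.float32(0.118301235), np.float32(0.04646753)], 0.79)
wide_stone_a (np.float64(0.0039571902723420605), array([ 0.45668596, -0.3295602 ], dtype=float32), np.float32(0.18672483), [np.float32(0.1189618), np.float32(0.04800465)], 0.93)
roller [([0.4706, 0.0806], 0.91), ([0.5473, 0.2428], 0.21)]
wedge [([0.6414, -0.0609], 0.6)]
wide_stone_a [([0.4383, -0.2645], 0.98), ([0.4553, -0.3284], 0.9)]
narrow_stone_a [([0.2428, 0.3673], 0.95), ([0.5285, -0.2581], 0.82), ([0.266, 0.225], 0.79), ([0.7086, 0.266], 0.75), ([0.44, 0.474], 0.68), ([0.6019, -0.2678], 0.51)]
```

```bash
python3 -c "
from bench import job
print(job.close_job())"
```

```text
the job is handed in; nothing more can be done
None
```

The job is done and handed in at about 60 s of robot time. I wedged the bar open, moved all four stones into the tray, pulled the wedge out so the bar sprang shut, and laid the wedge back on the mat.

**Last checks**
- **Stones:** all four measure within about 4 mm of their pocket centres, and each went down below the lands before I released it. One looser side-camera reading put a narrow stone about 20 mm off, but two wrist views disagreed with it and placed the stone in its pocket.
- **Keeper bar:** the roller is back at its shut position, and the bar looked fully shut in the pictures.
- **Wedge:** it lies flat within about 1 mm of the mat's middle by the wrist camera. The side camera's looser reading was about 6 mm off.
- **Bystanders and look-alikes:** none were touched.

**Problems along the way**
- **Wedge slip:** the wedge slipped about 15 mm in the grip while I was pulling it out. It first landed off-centre, so I regripped it and moved it.
- **Force spikes:** there were two brief touch-down spikes while setting things down, about 54 N on the last narrow stone and about 43 N on the wedge. I took these to be the held piece touching down rather than the gripper body. I did not confirm that, and both are above the 40 N limit set for the gripper body.

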